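# Slide one flow-cell cartridge clear of its row and load it

### The arm

A 6-joint arm with a two-finger parallel gripper is mounted at the origin on the work surface. World frame = base frame: x ahead of the robot, y to its left, z up, the work surface at z = 0. Lengths are in m, angles in rad, forces in N, time in s.
With the tool pointing down it reaches from about 0.25 to 0.8 m from the base axis. Payload 8.5 kg.
Tool frame: the origin (TCP) lies between the finger pads; the fingertips stand 14 mm ahead of it and the grasp point (between the pads) lies 5 mm behind it; y points along the fingers, z is the direction in which the jaws open and shut, and the axes are right-handed (so a half turn about y gives the same grasp; the last joint's range is limited). The gripper opens to 85 mm and grips with 20 to 120 N. Pads are 22 mm wide; open, the fingers measure 114 mm over their backs; the gripper's body (76 mm by 85 mm) begins 54 mm behind the grasp point. The pads swing forward as they close: fully open they stand 13 mm farther back than shut.
Start: joints at [-1.331, 0.238, -0.013, 1.319, 0, 1.571], TCP at [0.125, -0.51, 0.245] pointing down, gripper open.
Joint ranges: [-2.66, 2.66], [-1.03, 1.9], [-1.14, 1.46], [-1.82, 2.27], [-1.45, 1.34], [-3.14, 3.14]. Speed limits (rad/s): [2.22, 2.22, 2.79, 3.14, 3.14, 3.14].

### API

Orientations are given as a 3x3 rotation matrix whose columns are the frame's x, y, z axes.
In Python, from plant import ctrl gives the robot as it stands.
- The arm moves only by the tool drive_tool, never from a script. Its argument "steps" is a list of rows, each a list of 3 entries, a list of its own where there are three numbers: the closure, from -1 (fully open) to 1 (shut), then the shift along the world's x, y, z in m, then the turn, a rotation vector about the world's x, y, z in degrees. In form: [[hand, [tx, ty, tz], [rx, ry, rz]], ...]. A call has 1 to 20 rows; each row is the pose to reach, as a shift and turn from the pose measured when the call began; what a row does not reach only later rows make up. A row lasts 1/10 s, in which the tool goes at most 50 mm and 8.59 degrees, less where a joint would pass 70% of its speed; a pose out of reach is approached as far as the arm can. A call with a gripper value outside its range is refused whole. The fingers move at their own pace and stop on an object; the grip force is fixed at half the most. Time passes only in rows, so rows that repeat a pose let the fingers close. It gives the time, the measured TCP pose, the force and the opening at its end, in the units of the state.
- ctrl.read_state(): the state, without advancing time (a new reading comes with each control period).
- ctrl.get_image(name): name is "side" or "top" or "wrist"; returns (picture, depth): 384x512x3 uint8, red, green, blue; 384x512 float32, m along the optical axis (not along the pixel's ray), 0 where there is no reading.
- ctrl.camera_params(name): a dict with "camera_matrix" (3x3 intrinsics, pixels), "rvec" (rotation vector, rad) and "tvec" (3), from world to camera coordinates, as OpenCV has them. Camera axes: x right, y down, z forward; pixel columns grow to the right and rows downward; lengths in m; the calibration is good to about 2 mm. A picture is of the moment at which its call begins: read the wrist's pose just before it. camera_params takes no time and is no camera call; for the wrist camera it gives the pose at the moment of the call.
- ctrl.finish_job(): hands the job in, once; it reports no verdict.
Trained networks look in the newest picture that a camera, given by its name, has taken for a name from the list of things; names that differ only in an ending like _2 or _b are one class to them, and where a whole thing is asked for, a point or a joint stands for the part that bears it (a point fixed in the world has none). Each returns a list of dicts, best first, with "conf" (0 to 1); they miss things now and then, are a little off and sometimes report something else, mostly with a low value. They report only what shows in the picture. A call takes as long as a camera call. They do not tell look-alikes from the thing itself.
- ctrl.regions_of(camera, thing): "mask" (384x512 bool, what is visible of it) and "rect" ([left, top, right, bottom] in pixels, round what is visible of it).
- ctrl.place_of(camera, thing): "at" ([column, row] in pixels: a listed point, or the origin of a listed thing).
The state is a dict: "clock": time; "qpos": joint angles; "qvel": joint speeds; "effort": joint torques, N m; "tcp_pos": TCP position; "orientation": TCP orientation; "force": force on the tool from outside, world axes, zero at the start; "moment": the same for the moment, N m; "width": finger opening in m.
Only numpy, scipy, OpenCV 4.12 (cv2) and the standard library are available. Lean on these libraries where they do the work, as an engineer would, in place of code of your own. Each camera call takes 0.05 s, during which the arm holds its last target. There are 200 camera calls.

### The job

Load the metal cartridge that has two cut corners and a round window. With a fingertip pressed lightly on its top (keep under 12 N, or its window is strained), slide it flat out of its tightly packed row until it lies clear in front of the other two, which must stay where they are; then pick it up and set it fully home, flat, in the pocket of the instrument's open drawer, without dropping it or pressing hard. Leave the jar, beaker and wrench alone.

Things in the scene. Friction and masses are not known exactly. Their poses are not given: they have to be found in the camera images.
- chip: cartridge to load: aluminium, 76 mm (x) x 46 (y), base 8 mm thick, on it a cover plate 1 mm smaller all round; overall 10 to 16 mm thick by its gasket, flat on top; 120 to 180 g. -x corners cut off (9 x 9 mm), round 26 mm window. Origin: centre of underside, z up. Rigid: touch it below 4 mm/s; over 12 N while slid or 25 N in the drawer spoils it. A fingertip at 6 to 9 N drags it; under 4 N it slips
- tray: fixed white plastic tray, 205 mm (x) x 210 (y), floor 22 to 42 mm above the bench. Origin: centre of the floor's top, z up; -x is its open front. The rear bay (back wall, side cheeks, 14 mm high) begins at x = +20 mm; in front of it the floor is bare and flat to a 4 mm lip at x = -99 mm and y = +-102 mm
- row (a point): middle of the row: on the tray floor, 59.5 mm behind the tray's centre, axes as tray. Three cartridges fill the bay, long sides along x, touching one another, the back wall and the cheeks: centres at y = -46.4, 0 and +46.4 mm from here (the target may be any), front ends at x = -38 mm. No room for a finger between them
- spare1: one of the other two cartridges in the row: same plan size and metal, 11.5 to 13.5 mm thick, square corners, two slot windows; origin as for the target; to stay where it is
- spare2: as spare1
- module: fixed instrument, white over dark grey, 260 mm wide, 140 high, loading drawer open. Origin: on the bench below the pocket's centre, z up; -x is the side to which the drawer opens. Its front face stands at x = +115 mm; the drawer's front panel at x = -56 to -66 mm, up to 6 mm above the pocket floor
- nest (a point): centre of the pocket's floor, 50 mm above the bench, axes as module. The cartridge lies in it flat, long side along y, either way round, with 1.75 mm to spare on each side. Four corner brackets, 6 mm high and thick, 12 mm long inside, bound it; between them fingers can hold the middle of the cartridge's long sides until it is down
- solvent: bystander: screw-cap jar with blue cap, 56 mm across, 100 mm high; origin: centre of its underside
- beaker: bystander: clear beaker, 52 mm across, 60 mm high; origin: centre of its underside
- wrench: bystander: small wrench, 120 mm long, lying on the bench; origin: at its middle, on the bench
Not all that is in view belongs to the job. Leave any red look-alike of the chip alone.

How it is judged:
By the outcome, as a careful person would: the job done as asked, in the order asked, and still so for the second after the job is handed in, with the robot touching nothing.
It also fails if it takes over 72 s, if anything falls off the work surface, if the arm or the gripper's body presses on something with over 40 N, if the wrist force passes 120 N, or if a joint passes its speed limit or range.

## Working session

There is one attempt and no reset: what is moved stays moved. The work goes in short steps, Python scripts to look and compute and a tool call to move; the robot and the scene stay as the last step left them, time stands still between calls to the robot, and variables do not carry over. Pictures are saved under pics/ and viewed, about 8 in all and at most 12, crops included, and the job is handed in when it is done.

Besides the shell and the picture viewer there is one more tool, called after ">>>" as name(argument=value, ...) on one line, values as JSON. drive_tool: Moves the arm, as the interface text tells. Its arguments: {"type":"object","properties":{"steps":{"type":"array"}},"required":["steps"]}

```bash
mkdir -p pics; ls
cat > h.py <<'E'
import numpy as np, cv2
from plant import ctrl
def cam(n):
    p=ctrl.camera_params(n); R=cv2.Rodrigues(np.array(p["rvec"],float))[0]
    return np.array(p["camera_matrix"],float),R,np.array(p["tvec"],float).ravel()
def ray(n,px,z,c=None):
    K,R,t=c or cam(n); px=np.atleast_2d(px).astype(float)
    d=(R.T@(np.linalg.inv(K)@np.c_[px,np.ones(len(px))].T)).T; o=-R.T@t
    return o+d*((z-o[2])/d[:,2:3])
def cloud(n,depth,c=None):
    K,R,t=c or cam(n); v,u=np.mgrid[:depth.shape[0],:depth.shape[1]]
    P=np.stack([(u-K[0,2])/K[0,0]*depth,(v-K[1,2])/K[1,1]*depth,depth],-1)
    P=(P-t)@R; P[depth<=0]=np.nan; return P
def proj(n,X,c=None):
    K,R,t=c or cam(n); q=(K@(R@np.atleast_2d(X).T+t[:,None])).T
    return q[:,:2]/q[:,2:]
def save(n,im): cv2.imwrite("pics/"+n,im[...,::-1])
E
python3 - <<'E'
from h import *
np.set_printoptions(precision=4,suppress=True)
s=ctrl.read_state(); print(s["clock"],s["tcp_pos"],s["orientation"],s["force"],s["width"])
ims=[]
for n in ["top","side"]:
    im,d=ctrl.get_image(n); ims.append(im); np.savez(f"{n}0.npz",im=im,d=d)
    P=cloud(n,d)
    for th in ["chip","tray","spare1","module","solvent","beaker","wrench"]:
        for r in ctrl.regions_of(n,th)[:3]:
            if r["conf"]>.3:
                print(n,th,round(r["conf"],2),np.round(r["rect"]),np.nanmedian(P[r["mask"]],0))
    for th in ["chip","row","nest","tray","module"]:
        for r in ctrl.place_of(n,th)[:3]: 
            if r["conf"]>.3: print(n,"place",th,round(r["conf"],2),r["at"])
    save(f"{n}0.png",cv2.resize(im,(800,600)))
E
```

```text
pics
0.0 [ 0.1246 -0.5096  0.2447] [[-0.9714 -0.0003  0.2375]
 [-0.2375  0.0014 -0.9714]
 [-0.     -1.     -0.0014]] [ 0.0079  0.4788 -0.0312] 0.0855015793649949
top chip 0.95 [316. 111. 350. 149.] [ 0.7354 -0.2423  0.0114]
top chip 0.75 [261.  96. 294. 134.] [ 0.7672 -0.1155  0.0114]
top chip 0.68 [296. 171. 323. 204.] [ 0.6059 -0.1777  0.0549]
top tray 0.94 [233. 160. 343. 274.] [ 0.5259 -0.1283  0.0407]
top spare1 0.83 [276. 168. 302. 204.] [ 0.6077 -0.1323  0.0516]
top spare1 0.68 [251. 165. 275. 203.] [ 0.6117 -0.0865  0.0537]
top module 0.69 [  0. 128. 154. 276.] [0.5725 0.3211 0.0699]
top solvent 0.62 [212. 103. 240. 144.] [ 0.7271 -0.0086  0.0996]
top wrench 0.77 [330. 262. 379. 299.] [ 0.4213 -0.2782  0.0083]
top place chip 0.97 [306.3, 190.5]
top place chip 0.82 [335.2, 131.3]
top place chip 0.6 [275.6, 113.5]
top place nest 0.84 [114.4, 211.4]
top place module 0.96 [122.1, 212.1]
side chip 0.92 [336. 214. 369. 236.] [ 0.7344 -0.2485  0.0096]
side chip 0.6 [281. 210. 309. 240.] [ 0.6031 -0.182   0.0535]
side chip 0.55 [306. 186. 336. 199.] [ 0.7645 -0.1213  0.0097]
side tray 0.9 [202. 180. 328. 281.] [ 0.5222 -0.1478  0.0392]
side spare1 0.85 [264. 204. 299. 223.] [ 0.603  -0.1347  0.0502]
side spare1 0.74 [251. 188. 287. 212.] [ 0.6066 -0.0899  0.0522]
side module 0.9 [ 76.  50. 228. 188.] [0.5556 0.3432 0.1226]
side solvent 0.63 [272. 146. 297. 182.] [ 0.7239 -0.0235  0.0649]
side beaker 0.59 [347. 266. 374. 302.] [ 0.6032 -0.3754  0.0395]
side wrench 0.83 [233. 296. 288. 332.] [ 0.4194 -0.2766  0.0072]
side wrench 0.7 [203. 182. 328. 283.] [ 0.5225 -0.1486  0.0392]
side place chip 0.88 [351.3, 225.0]
side place chip 0.81 [323.2, 192.4]
side place chip 0.61 [296.5, 227.9]
side place row 0.64 [281.0, 214.9]
side place nest 0.64 [185.7, 154.5]
side place nest 0.41 [261.4, 228.3]
side place tray 0.85 [258.2, 226.8]
side place module 0.61 [188.7, 166.7]
```

View pics/top0.png

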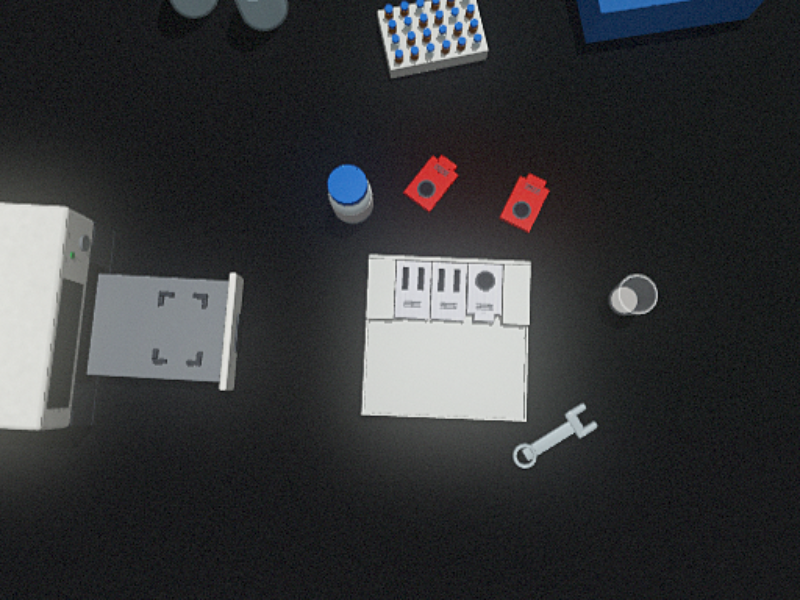

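Run:
```python
from h import *
np.set_printoptions(precision=4,suppress=True)
z=np.load("top0.npz"); P=cloud("top",z["d"])
# tray mask floor points
m=(P[...,0]>.42)&(P[...,0]<.66)&(P[...,1]>-.26)&(P[...,1]<0)&(P[...,2]>.02)
X=P[m]; h,e=np.histogram(X[:,2],bins=np.arange(.02,.08,.002)); print(np.c_[e[:-1]*1000,h])
fl=(P[...,0]<.55)&m; print("floor z",np.nanmedian(P[fl][:,2]))
r=cv2.minAreaRect(X[:,:2].astype(np.float32)*1000); print("tray rect",r, cv2.boxPoints(r))
for th in ["chip","spare1"]:
    for g in ctrl.regions_of("top",th)[:3]:
        Q=P[g["mask"]]; Q=Q[~np.isnan(Q[:,0])]; print(th,g["rect"],cv2.minAreaRect(Q[:,:2].astype(np.float32)*1000),np.percentile(Q[:,2],[20,50,80]))
a=z["im"][90:300,0:370]; save("topcrop.png",cv2.resize(a,None,fx=2.16,fy=2.16,interpolation=cv2.INTER_CUBIC))
c=cam("top"); print("cam",-c[1].T@c[2],c[0][0,0])
print("nest",ray("top",[114.4,211.4],.05),ray("top",[122.1,212.1],0),ray("side",[185.7,154.5],.05))
```

```text
[[  20.    0.]
 [  22.    0.]
 [  24.    0.]
 [  26.    0.]
 [  28.    0.]
 [  30.    0.]
 [  32.    0.]
 [  34.   34.]
 [  36.  493.]
 [  38. 2357.]
 [  40. 2634.]
 [  42.  791.]
 [  44.  211.]
 [  46.  122.]
 [  48.  204.]
 [  50.  642.]
 [  52. 1408.]
 [  54. 1376.]
 [  56.  387.]
 [  58.   24.]
 [  60.    1.]
 [  62.    0.]
 [  64.    0.]
 [  66.    0.]
 [  68.    0.]
 [  70.    0.]
 [  72.    0.]
 [  74.    0.]
 [  76.    0.]]
floor z 0.04024974290554584
tray rect ((550.0419921875, -128.9996337890625), (210.1847381591797, 205.4046630859375), 86.72420501708984) [[ 441.5023 -228.0516]
 [ 646.5714 -239.7889]
 [ 658.5817  -29.9476]
 [ 453.5126  -18.2103]]
chip [316.1, 110.7, 350.3, 149.1] ((738.4188842773438, -243.75137329101562), (46.94699478149414, 76.84980773925781), 62.31850814819336) [0.0099 0.0114 0.0128]
chip [261.3, 95.6, 294.1, 134.0] ((770.8815307617188, -117.2193603515625), (49.18281936645508, 80.69703674316406), 50.15243911743164) [0.0094 0.0114 0.0129]
chip [295.6, 171.0, 322.6, 204.1] ((605.9083251953125, -177.90557861328125), (48.81759262084961, 74.8182373046875), 86.81221008300781) [0.0532 0.0549 0.0562]
spare1 [276.4, 167.6, 301.7, 204.5] ((609.0755615234375, -132.45359802246094), (45.97169876098633, 76.33330535888672), 86.3280258178711) [0.0501 0.0516 0.0528]
spare1 [250.8, 164.6, 275.4, 202.9] ((611.834716796875, -86.63719177246094), (44.612361907958984, 73.58287811279297), 89.31978607177734) [0.0523 0.0537 0.0549]
spare1 [2.0, 129.4, 153.9, 276.2] ((606.0504150390625, 290.59796142578125), (313.21905517578125, 307.21258544921875), 5.471554756164551) [0.0512 0.0696 0.1412]
cam [ 0.485  -0.0774  0.921 ] 436.14120862016125
nest [[0.5634 0.2126 0.05  ]] [[0.5662 0.213  0.    ]] [[0.5568 0.2061 0.05  ]]
```

The top view shows the target with the round window and cut front corners in the right-hand slot of the row, at about (485,290) of 800x600. The two red cartridges are decoys, and the drawer pocket is at about (180,328). I'll move over the tray for a close look.

>>> drive_tool(steps=[[1,[0.04,0.03,0],[0,0,-4]],[1,[0.08,0.06,0],[0,0,-8]],[1,[0.12,0.09,0],[0,0,-12]],[1,[0.16,0.12,0],[0,0,-17]],[1,[0.2,0.155,0],[0,0,-17]],[1,[0.24,0.19,0],[0,0,-17]],[1,[0.28,0.22,0],[0,0,-17]],[1,[0.32,0.25,0],[0,0,-17]],[1,[0.36,0.28,0],[0,0,-17]],[1,[0.4,0.31,0],[0,0,-17]],[1,[0.43,0.34,0],[0,0,-17]],[1,[0.445,0.35,0],[0,0,-17]],[1,[0.445,0.35,0],[0,0,-17]],[1,[0.445,0.35,0],[0,0,-17]]])

```text
clock: 2.8
tcp_pos: [0.5695, -0.1598, 0.2449]
orientation: [[-0.998, -0.001, -0.056], [0.056, 0.0, -0.998], [0.001, -1.0, -0.0]]
force: [-1.0, -0.2, -0.7]
width: -0.0
```

Run:
```python
from h import *
np.set_printoptions(precision=4,suppress=True)
s=ctrl.read_state(); print(s["clock"],s["tcp_pos"],s["force"],s["width"]); print(s["orientation"])
c=cam("wrist"); im,d=ctrl.get_image("wrist"); np.savez("w1.npz",im=im,d=d)
P=cloud("wrist",d,c); print("cam",-c[1].T@c[2],c[1][2],np.nanmin(P.reshape(-1,3),0),np.nanmax(P.reshape(-1,3),0))
for th in ["chip","spare1"]:
    for g in ctrl.regions_of("wrist",th)[:3]:
        Q=P[g["mask"]]; Q=Q[~np.isnan(Q[:,0])]
        print(th,g["conf"],g["rect"],cv2.minAreaRect(Q[:,:2].astype(np.float32)*1000) if len(Q)>5 else 0,np.nanpercentile(Q[:,2],[20,50,80]) if len(Q) else 0)
save("w1.png",cv2.resize(im,(768,576)))
# drawer from top
t=np.load("top0.npz");P=cloud("top",t["d"])
m=(P[...,2]>.03)&(P[...,1]>.08)&(P[...,1]<.29)&(P[...,0]>.4)&(P[...,0]<.7)
Q=P[m];print("drawer",cv2.minAreaRect(Q[:,:2].astype(np.float32)*1000),np.percentile(Q[:,2],[10,50,90]),Q.min(0))
a=t["im"][160:270,50:170]; save("drawer.png",cv2.resize(a,None,fx=5,fy=5,interpolation=cv2.INTER_CUBIC))
```

```text
2.8 [ 0.5695 -0.1598  0.2449] [-0.9515 -0.1942 -0.6739] -3.171732649981035e-05
[[-0.9984 -0.0009 -0.0559]
 [ 0.0559  0.0001 -0.9984]
 [ 0.0009 -1.     -0.    ]]
cam [ 0.648  -0.1627  0.3731] [-0.3018  0.0172 -0.9532] [ 0.2389 -0.4825 -0.0039] [0.7318 0.2255 0.3201]
chip 0.89 [309.4, 1.9, 356.2, 17.3] ((705.484375, -231.23402404785156), (41.32814407348633, 14.492170333862305), 85.12962341308594) [0.0071 0.0092 0.01  ]
chip 0.57 [255.9, 78.2, 308.6, 162.3] ((606.5918579101562, -178.0881805419922), (47.05693817138672, 78.96537780761719), 87.99569702148438) [0.0525 0.0533 0.0539]
spare1 0.94 [154.3, 78.7, 207.8, 159.6] ((613.4541625976562, -85.41572570800781), (45.956417083740234, 74.52303314208984), 86.48839569091797) [0.0512 0.0519 0.0525]
spare1 0.8 [205.7, 75.2, 258.5, 159.2] ((609.8114624023438, -131.63433837890625), (47.50653839111328, 78.1144790649414), 86.8215560913086) [0.0491 0.0498 0.0505]
drawer ((562.1058959960938, 214.7696533203125), (151.09498596191406, 147.3356170654297), 89.66127014160156) [0.0494 0.0518 0.0555] [0.4881 0.1388 0.0301]
```

View pics/w1.png

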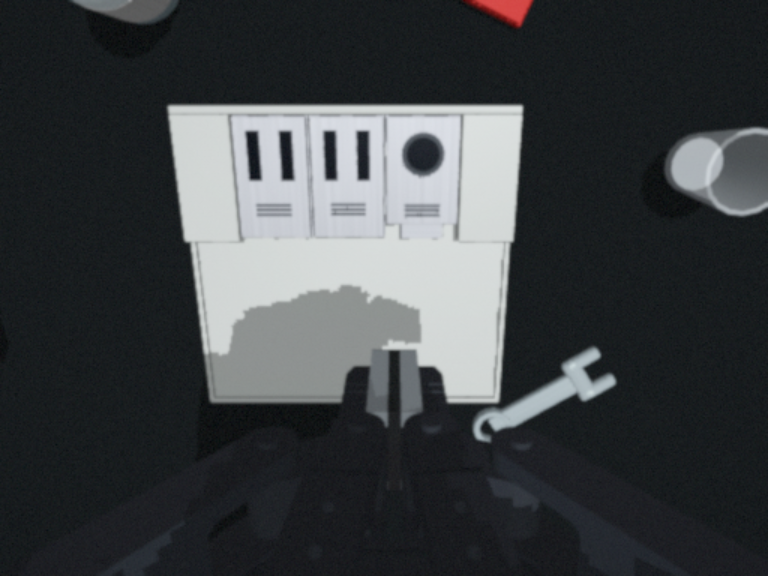

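View pics/drawer.png

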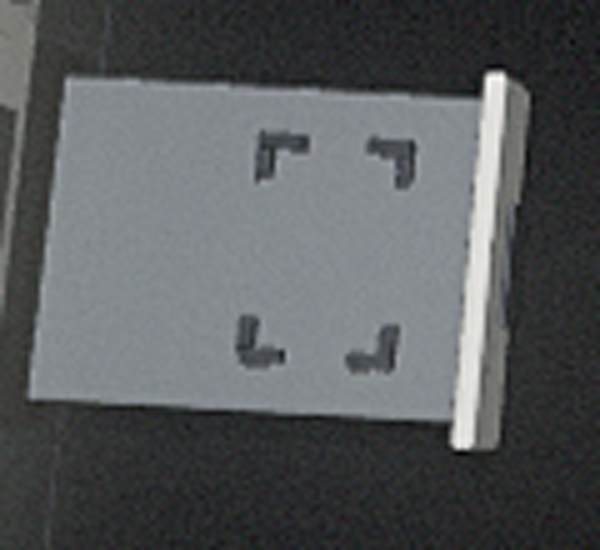

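The wrist view shows the target at about (422,170) of 768x576, against the right cheek, with its window toward the rear. In the drawer crop the four brackets are at about (280,150), (395,160), (260,345) and (375,350). Next I'll compute yaw from these edges.

Run:
```python
from h import *
np.set_printoptions(precision=4,suppress=True)
c=cam("wrist")
def ln(name,p,q,z,px=False):
    A=ray("wrist",[np.array(p)/1.5,np.array(q)/1.5],z,c); d=A[1]-A[0]
    print(name,A[:,:2].ravel(),"ang",np.degrees(np.arctan2(d[1],d[0])))
ln("j0",(231,117),(240,237),.052); ln("j1",(309.5,117),(313,237),.051); ln("j2",(386,117),(385,225),.053); ln("j3",(462,117),(457,224),.053)
ln("backwall",(168,106),(523,106),.053); ln("bayfront",(185,241),(514,241),.053);ln("frontlip",(211,403),(499,403),.043)
# edges via LSD on wrist image
im=np.load("w1.npz")["im"]; g=cv2.cvtColor(im,cv2.COLOR_RGB2GRAY)
L=cv2.createLineSegmentDetector().detect(g)[0][:,0]
for l in L:
    A=ray("wrist",l.reshape(2,2),.053,c); d=A[1]-A[0]; n=np.hypot(*d[:2])
    if n>.05 and -.26<A[:,1].min() and A[:,1].max()<.0 and A[:,0].min()>.5: print(l.round(1),A[:,:2].ravel(),"len",n,"ang",np.degrees(np.arctan2(d[1],d[0])))
t=np.load("top0.npz");ct=cam("top")
def lt(name,p,q,z):
    A=ray("top",[np.array(p)/5+[50,160],np.array(q)/5+[50,160]],z,ct);d=A[1]-A[0];print(name,A[:,:2].ravel(),np.degrees(np.arctan2(d[1],d[0])))
lt("panel left edge",(485,75),(452,447),.056);lt("deck up",(68,76),(480,98),.05);lt("deck low",(32,399),(450,421),.05)
lt("panel right edge",(506,75),(474,447),.056)
lt("br outer UL-LL",(257,132),(238,362),.056);lt("br outer UR-LR",(415,142),(396,370),.056)
K=ray("top",np.array([[257,131],[415,141],[238,362],[396,372]])/5+[50,160],.053,ct);print(K,K.mean(0))
g=cv2.cvtColor(t["im"],cv2.COLOR_RGB2GRAY)
for l in cv2.createLineSegmentDetector().detect(g)[0][:,0]:
    A=ray("top",l.reshape(2,2),.053,ct); d=A[1]-A[0]; n=np.hypot(*d[:2])
    if n>.05 and .1<A[:,1].min() and A[:,1].max()<.29: print("T",l.round(1),A[:,:2].ravel(),"len",n,"ang",np.degrees(np.arctan2(d[1],d[0])))
```

```text
j0 [ 0.6506 -0.067   0.5777 -0.0615] ang 175.7491158151243
j1 [ 0.648  -0.1135  0.5747 -0.1079] ang 175.6272054482871
j2 [ 0.6453 -0.1591  0.5803 -0.1545] ang 175.88246706204674
j3 [ 0.6427 -0.2042  0.5783 -0.1999] ang 176.17833750928042
backwall [ 0.6589 -0.0311  0.6469 -0.2402] ang -93.30708351811803
bayfront [ 0.5773 -0.0265  0.5652 -0.2359] ang -93.3014931856795
frontlip [ 0.4539 -0.0194  0.4419 -0.2288] ang -93.29346206412029
[341.8 160.5 348.3  70.5] [ 0.5654 -0.2352  0.647  -0.2399] len 0.08179831492558298 ang -3.3173244239300748
[346.9  69.4 111.9  69.4] [ 0.648  -0.2386  0.66   -0.0312] len 0.20776594218025615 ang 86.70194804068451
[110.9  70.4 122.2 160.4] [ 0.6592 -0.0302  0.5776 -0.0254] len 0.08173149234977586 ang 176.68651253055714
[309.1  75.6 305.6 159.4] [ 0.6447 -0.2052  0.5685 -0.2006] len 0.0763145219183844 ang 176.50942529450163
[154.   79.3 161.4 158.3] [ 0.6495 -0.0671  0.5775 -0.0632] len 0.0721346848961288 ang 176.86881017280461
[303.3 146.9 306.   76.8] [ 0.5808 -0.1986  0.6438 -0.2025] len 0.06317121066819839 ang -3.4537689213376765
[158.4 159.5 150.7  76.9
[... 728 characters left out ...]
nel left edge [0.635  0.1476 0.4874 0.1576] 176.1252940981589
deck up [0.6381 0.3166 0.6267 0.151 ] -93.92976685175789
deck low [0.5089 0.3249 0.4976 0.1603] -93.92398426711874
panel right edge [0.6349 0.1392 0.4873 0.149 ] 176.20325813057946
br outer UL-LL [0.6133 0.2379 0.5219 0.2422] 177.24502520941033
br outer UR-LR [0.6083 0.1749 0.5178 0.1802] 176.65167004124984
[[0.6141 0.239  0.053 ]
 [0.6091 0.1758 0.053 ]
 [0.5221 0.2434 0.053 ]
 [0.5171 0.1811 0.053 ]] [0.5656 0.2098 0.053 ]
T [146.6 174.6 139.8 248.3] [0.6364 0.1493 0.4896 0.1597] len 0.1471564781018713 ang 175.94304576160582
T [145.9 247.8 152.2 175.8] [0.4903 0.1478 0.6338 0.138 ] len 0.14384351015658117 ang -3.9012481872380897
```

>>> drive_tool(steps=[[1,[0.013,-0.009,-0.03],[0,0,0]],[1,[0.0265,-0.018,-0.07],[0,0,0]],[1,[0.0265,-0.018,-0.11],[0,0,0]],[1,[0.0265,-0.018,-0.14],[0,0,0]],[1,[0.0265,-0.018,-0.16],[0,0,0]],[1,[0.0265,-0.018,-0.168],[0,0,0]],[1,[0.0265,-0.018,-0.171],[0,0,0]],[1,[0.0265,-0.018,-0.171],[0,0,0]],[1,[0.0265,-0.018,-0.171],[0,0,0]]])

```text
clock: 3.85
tcp_pos: [0.596, -0.1792, 0.0759]
orientation: [[-0.998, 0.002, -0.058], [0.058, -0.001, -0.998], [-0.002, -1.0, 0.001]]
force: [0.1, -0.1, 0.2]
width: -0.0003
```

>>> drive_tool(steps=[[1,[0,0,-0.0003],[0,0,0]],[1,[0,0,-0.0006],[0,0,0]],[1,[0,0,-0.0009],[0,0,0]],[1,[0,0,-0.0012],[0,0,0]],[1,[0,0,-0.0015],[0,0,0]],[1,[0,0,-0.0018],[0,0,0]],[1,[0,0,-0.0021],[0,0,0]],[1,[0,0,-0.0024],[0,0,0]],[1,[0,0,-0.0027],[0,0,0]],[1,[0,0,-0.003],[0,0,0]]])

```text
clock: 4.85
tcp_pos: [0.596, -0.1792, 0.0729]
orientation: [[-0.998, 0.002, -0.059], [0.059, -0.001, -0.998], [-0.002, -1.0, 0.001]]
force: [0.6, -0.5, -0.0]
width: -0.0001
```

>>> drive_tool(steps=[[1,[0,0,-0.0003],[0,0,0]],[1,[0,0,-0.0006],[0,0,0]],[1,[0,0,-0.0009],[0,0,0]],[1,[0,0,-0.0012],[0,0,0]],[1,[0,0,-0.0015],[0,0,0]],[1,[0,0,-0.0018],[0,0,0]],[1,[0,0,-0.0021],[0,0,0]],[1,[0,0,-0.0024],[0,0,0]]])

```text
clock: 5.65
tcp_pos: [0.596, -0.1792, 0.0704]
orientation: [[-0.998, 0.002, -0.058], [0.058, -0.001, -0.998], [-0.002, -1.0, 0.001]]
force: [-0.7, 0.5, -0.4]
width: 0.0001
```

>>> drive_tool(steps=[[1,[0,0,-0.0003],[0,0,0]],[1,[0,0,-0.0006],[0,0,0]],[1,[0,0,-0.0009],[0,0,0]]])

```text
clock: 5.95
tcp_pos: [0.596, -0.1792, 0.0695]
orientation: [[-0.998, 0.002, -0.059], [0.059, -0.001, -0.998], [-0.002, -1.0, 0.001]]
force: [0.0, -0.4, -0.0]
width: -0.0002
```

>>> drive_tool(steps=[[1,[0,0,-0.0003],[0,0,0]],[1,[0,0,-0.0006],[0,0,0]],[1,[0,0,-0.0009],[0,0,0]]])

```text
clock: 6.25
tcp_pos: [0.5959, -0.1792, 0.0686]
orientation: [[-0.998, 0.002, -0.059], [0.059, -0.001, -0.998], [-0.002, -1.0, 0.001]]
force: [-1.2, 0.4, 0.3]
width: 0.0002
```

>>> drive_tool(steps=[[1,[0,0,-0.0002],[0,0,0]],[1,[0,0,-0.0004],[0,0,0]]])

```text
clock: 6.45
tcp_pos: [0.596, -0.1792, 0.0682]
orientation: [[-0.998, 0.002, -0.059], [0.059, -0.001, -0.998], [-0.002, -1.0, 0.001]]
force: [-0.4, 0.2, -0.9]
width: -0.0002
```

>>> drive_tool(steps=[[1,[0,0,-0.0002],[0,0,0]],[1,[0,0,-0.0004],[0,0,0]]])

```text
clock: 6.65
tcp_pos: [0.596, -0.1792, 0.0677]
orientation: [[-0.998, 0.002, -0.059], [0.059, -0.001, -0.998], [-0.002, -1.0, 0.001]]
force: [0.3, -0.3, -0.9]
width: -0.0001
```

Still free, so I'll continue in small steps.

>>> drive_tool(steps=[[1,[0,0,-0.0002],[0,0,0]],[1,[0,0,-0.0004],[0,0,0]]])

```text
clock: 6.85
tcp_pos: [0.596, -0.1792, 0.0676]
orientation: [[-0.998, 0.002, -0.058], [0.058, -0.001, -0.998], [-0.002, -1.0, 0.001]]
force: [-1.9, 1.5, 5.2]
width: 0.0002
```

>>> drive_tool(steps=[[1,[0,0,-0.0002],[0,0,0]],[1,[0,0,-0.0004],[0,0,0]]])

```text
clock: 7.05
tcp_pos: [0.596, -0.1792, 0.0676]
orientation: [[-0.998, 0.002, -0.059], [0.058, -0.001, -0.998], [-0.002, -1.0, 0.001]]
force: [-2.8, 0.5, 7.0]
width: 0.0001
```

>>> drive_tool(steps=[[1,[0,0,-0.0002],[0,0,0]]])

```text
clock: 7.15
tcp_pos: [0.596, -0.1792, 0.0677]
orientation: [[-0.998, 0.003, -0.058], [0.058, -0.001, -0.998], [-0.003, -1.0, 0.001]]
force: [-1.6, 1.6, 2.7]
width: -0.0001
```

>>> drive_tool(steps=[[1,[0,0,-0.0002],[0,0,0]],[1,[0,0,-0.0004],[0,0,0]],[1,[0,0,-0.0004],[0,0,0]],[1,[-0.0003,0,-0.0004],[0,0,0]],[1,[-0.0008,0,-0.0004],[0,0,0]],[1,[-0.0015,0.0001,-0.0004],[0,0,0]],[1,[-0.0025,0.00015,-0.0004],[0,0,0]],[1,[-0.0035,0.0002,-0.0004],[0,0,0]]])

```text
clock: 7.95
tcp_pos: [0.5931, -0.1792, 0.0676]
orientation: [[-0.998, 0.004, -0.059], [0.059, -0.001, -0.998], [-0.004, -1.0, 0.001]]
force: [2.6, 0.1, 5.3]
width: -0.0
```

Run:
```python
from h import *
for i in range(3):
    s=ctrl.read_state(); print(s["clock"],np.round(s["tcp_pos"],5),np.round(s["force"],2)); 
    c=cam("wrist"); im,d=ctrl.get_image("wrist")
save("w2.png",im[60:300,140:400])
np.savez("w2.npz",im=im,d=d)
```

```text
7.95 [ 0.59311 -0.17922  0.06763] [2.56 0.09 5.3 ]
8.0 [ 0.59296 -0.17919  0.0676 ] [ 1.99 -0.47  4.94]
8.05 [ 0.59295 -0.17921  0.06762] [1.51 0.25 5.87]
```

View pics/w2.png

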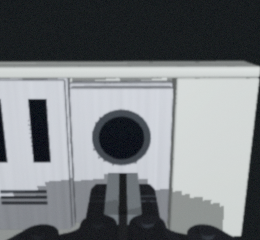

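The crop shows the target's rear edge (row 86) about 3 mm off the back wall, while the spare still sits at row 78. It is dragging, so I'll continue.

>>> drive_tool(steps=[[1,[-0.0005,0,-0.0003],[0,0,0]],[1,[-0.0015,0.0001,-0.0005],[0,0,0]],[1,[-0.0025,0.00015,-0.0005],[0,0,0]],[1,[-0.0035,0.0002,-0.0005],[0,0,0]],[1,[-0.0045,0.00025,-0.0005],[0,0,0]],[1,[-0.0055,0.0003,-0.0005],[0,0,0]],[1,[-0.0065,0.0004,-0.0005],[0,0,0]],[1,[-0.0075,0.00045,-0.0005],[0,0,0]],[1,[-0.0085,0.0005,-0.0005],[0,0,0]],[1,[-0.0095,0.00055,-0.0005],[0,0,0]]])

```text
clock: 9.1
tcp_pos: [0.5842, -0.1789, 0.0676]
orientation: [[-0.998, 0.006, -0.059], [0.059, -0.002, -0.998], [-0.006, -1.0, 0.001]]
force: [1.9, -0.3, 6.6]
width: 0.0
```

>>> drive_tool(steps=[[1,[-0.0005,0,-0.0003],[0,0,0]],[1,[-0.0015,0.0001,-0.0005],[0,0,0]],[1,[-0.0027,0.00015,-0.0005],[0,0,0]],[1,[-0.0039,0.0002,-0.0005],[0,0,0]],[1,[-0.0051,0.0003,-0.0005],[0,0,0]],[1,[-0.0063,0.0004,-0.0005],[0,0,0]],[1,[-0.0075,0.00045,-0.0005],[0,0,0]],[1,[-0.0087,0.0005,-0.0005],[0,0,0]],[1,[-0.0099,0.0006,-0.0005],[0,0,0]],[1,[-0.0111,0.00065,-0.0005],[0,0,0]],[1,[-0.0123,0.0007,-0.0005],[0,0,0]],[1,[-0.0135,0.0008,-0.0005],[0,0,0]],[1,[-0.0147,0.00085,-0.0005],[0,0,0]],[1,[-0.0159,0.0009,-0.0005],[0,0,0]],[1,[-0.0171,0.001,-0.0005],[0,0,0]]])

```text
clock: 10.6
tcp_pos: [0.5679, -0.1781, 0.0676]
orientation: [[-0.998, 0.007, -0.059], [0.058, -0.002, -0.998], [-0.007, -1.0, 0.002]]
force: [2.7, 0.8, 6.3]
width: 0.0001
```

```bash
cat > look.py <<'E'
from h import *
np.set_printoptions(precision=4,suppress=True)
s=ctrl.read_state(); print(s["clock"],np.round(s["tcp_pos"],5),np.round(s["force"],2))
c=cam("wrist"); im,d=ctrl.get_image("wrist"); P=cloud("wrist",d,c); np.savez("wl.npz",im=im,d=d)
for th in ["chip","spare1"]:
    for g in ctrl.regions_of("wrist",th)[:3]:
        Q=P[g["mask"]]; Q=Q[~np.isnan(Q[:,0])]
        if len(Q)>50 and g["conf"]>.4: print(th,round(g["conf"],2),np.round(g["rect"]),cv2.minAreaRect(Q[:,:2].astype(np.float32)*1000),"maxx",np.percentile(Q[:,0],99),"z",np.median(Q[:,2]))
E
python3 look.py; python3 -c "
from h import *
save('w3.png',np.load('wl.npz')['im'][60:300,100:420])"
```

```text
10.6 [ 0.5679 -0.1781  0.0676] [2.66 0.75 6.3 ]
chip 0.65 [207. 142. 316. 283.] ((585.5292358398438, -176.66604614257812), (48.60084533691406, 66.17945098876953), 87.34268951416016) maxx 0.6186236133895567 z 0.05325869194023536
chip 0.6 [  0.  63. 404. 382.] ((567.3428344726562, -140.701416015625), (229.10365295410156, 171.81141662597656), 86.9195785522461) maxx 0.6540710326567376 z 0.039002966606507795
spare1 0.87 [ 92.  75. 212. 244.] ((610.8758544921875, -131.93435668945312), (48.62141418457031, 75.59871673583984), 86.84671783447266) maxx 0.6481616062289973 z 0.04983837526340042
spare1 0.79 [  0.  77. 114. 244.] ((610.2066650390625, -85.53540802001953), (47.39899444580078, 83.55250549316406), 84.82979583740234) maxx 0.6504370798745461 z 0.051823363103955425
```

View pics/w3.png

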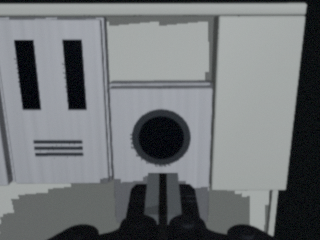

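>>> drive_tool(steps=[[1,[-0.0005,0,-0.0003],[0,0,0]],[1,[-0.0015,0.0001,-0.0005],[0,0,0]],[1,[-0.0028,0.00015,-0.0005],[0,0,0]],[1,[-0.0041,0.00025,-0.0005],[0,0,0]],[1,[-0.0054,0.0003,-0.0005],[0,0,0]],[1,[-0.0067,0.0004,-0.0005],[0,0,0]],[1,[-0.008,0.0005,-0.0005],[0,0,0]],[1,[-0.0093,0.00055,-0.0005],[0,0,0]],[1,[-0.0106,0.0006,-0.0005],[0,0,0]],[1,[-0.0119,0.0007,-0.0005],[0,0,0]],[1,[-0.0132,0.0008,-0.0005],[0,0,0]],[1,[-0.0145,0.00085,-0.0005],[0,0,0]],[1,[-0.0158,0.0009,-0.0005],[0,0,0]],[1,[-0.0171,0.001,-0.0005],[0,0,0]],[1,[-0.0184,0.0011,-0.0005],[0,0,0]],[1,[-0.0197,0.00115,-0.0005],[0,0,0]]])

```text
clock: 12.35
tcp_pos: [0.5487, -0.1772, 0.0676]
orientation: [[-0.998, 0.009, -0.059], [0.059, -0.003, -0.998], [-0.009, -1.0, 0.002]]
force: [2.4, 0.1, 6.7]
width: 0.0002
```

>>> drive_tool(steps=[[1,[-0.0005,0,-0.0003],[0,0,0]],[1,[-0.0015,0.0001,-0.0005],[0,0,0]],[1,[-0.0028,0.00015,-0.0005],[0,0,0]],[1,[-0.0041,0.00025,-0.0005],[0,0,0]],[1,[-0.0054,0.0003,-0.0005],[0,0,0]],[1,[-0.0067,0.0004,-0.0005],[0,0,0]],[1,[-0.008,0.0005,-0.0005],[0,0,0]],[1,[-0.0093,0.00055,-0.0005],[0,0,0]],[1,[-0.0106,0.0006,-0.0005],[0,0,0]],[1,[-0.0119,0.0007,-0.0005],[0,0,0]],[1,[-0.0132,0.0008,-0.0005],[0,0,0]],[1,[-0.0145,0.00085,-0.0005],[0,0,0]],[1,[-0.0158,0.0009,-0.0005],[0,0,0]],[1,[-0.0171,0.001,-0.0005],[0,0,0]],[1,[-0.0184,0.0011,-0.0005],[0,0,0]],[1,[-0.0197,0.00115,-0.0005],[0,0,0]]])

```text
clock: 13.95
tcp_pos: [0.5298, -0.1763, 0.0676]
orientation: [[-0.998, 0.01, -0.059], [0.059, -0.003, -0.998], [-0.011, -1.0, 0.003]]
force: [3.2, 0.6, 6.6]
width: -0.0005
```

```bash
python3 look.py
```

```text
13.95 [ 0.5298 -0.1763  0.0676] [3.17 0.6  6.56]
chip 0.85 [210. 139. 311. 283.] ((543.029052734375, -174.51356506347656), (48.13668441772461, 76.01801300048828), 88.52620697021484) maxx 0.5807462293888835 z 0.0532573843840716
spare1 0.92 [  0.   0. 104. 168.] ((607.4437255859375, -83.64875030517578), (52.15313720703125, 69.26115417480469), 87.46221160888672) maxx 0.6399328659665675 z 0.05183540045134054
spare1 0.59 [ 81.   0. 210. 166.] ((606.4288330078125, -131.9497833251953), (47.1833381652832, 67.84716033935547), 88.68865203857422) maxx 0.6384373662730959 z 0.0498567141814972
```

>>> drive_tool(steps=[[1,[-0.0005,0,-0.0003],[0,0,0]],[1,[-0.0015,0.0001,-0.0005],[0,0,0]],[1,[-0.0028,0.00015,-0.0005],[0,0,0]],[1,[-0.0041,0.00025,-0.0005],[0,0,0]],[1,[-0.0054,0.0003,-0.0005],[0,0,0]],[1,[-0.0067,0.0004,-0.0005],[0,0,0]],[1,[-0.008,0.0005,-0.0005],[0,0,0]],[1,[-0.0093,0.00055,-0.0005],[0,0,0]],[1,[-0.0106,0.0006,-0.0005],[0,0,0]],[1,[-0.0119,0.0007,-0.0005],[0,0,0]],[1,[-0.0132,0.0008,-0.0005],[0,0,0]],[1,[-0.0145,0.00085,-0.0005],[0,0,0]],[1,[-0.0158,0.0009,-0.0005],[0,0,0]],[1,[-0.0171,0.001,-0.0005],[0,0,0]],[1,[-0.0184,0.0011,-0.0005],[0,0,0]],[1,[-0.0197,0.00115,-0.0005],[0,0,0]],[1,[-0.021,0.0012,-0.0005],[0,0,0]],[1,[-0.0215,0.0012,-0.0004],[0,0,0]],[1,[-0.0215,0.0012,0],[0,0,0]],[1,[-0.0215,0.0012,0.0004],[0,0,0]]])

```text
clock: 16.1
tcp_pos: [0.5076, -0.175, 0.0677]
orientation: [[-0.998, 0.009, -0.059], [0.059, -0.003, -0.998], [-0.009, -1.0, 0.003]]
force: [0.0, 0.7, 0.2]
width: 0.0001
```

>>> drive_tool(steps=[[1,[0,0,0.0004],[0,0,0]],[1,[0,0,0.001],[0,0,0]],[1,[0,0,0.01],[0,0.7,0]],[-1,[0.005,0,0.04],[0,0.7,0]],[-1,[0.0,0,0.08],[0,0.7,0]],[-1,[0.0,0,0.11],[0,0.7,0]],[-1,[0.0,0,0.12],[0,0.7,0]],[-1,[0,0,0.12],[0,0.7,0]]])

```text
clock: 16.9
tcp_pos: [0.5081, -0.1752, 0.1887]
orientation: [[-0.998, -0.001, -0.059], [0.059, -0.004, -0.998], [0.001, -1.0, 0.004]]
force: [-0.2, 0.0, -0.6]
width: 0.0726
```

```bash
python3 look.py
python3 - <<'E'
from h import *
s=ctrl.read_state(); print(s["orientation"],s["width"])
im=np.load('wl.npz')['im']; save('w4.png',cv2.resize(im,(768,576)))
E
```

```text
16.9 [ 0.5081 -0.1752  0.1887] [-0.22  0.02 -0.59]
chip 0.96 [230. 113. 293. 210.] ((521.6109619140625, -173.39923095703125), (49.041385650634766, 75.47007751464844), 88.38352966308594) maxx 0.5587331790143303 z 0.05326703107887884
spare1 0.66 [161.   0. 232.  98.] ((606.2721557617188, -131.51600646972656), (47.07724380493164, 66.85955047607422), 87.28776550292969) maxx 0.6389824590093659 z 0.049885208445549764
spare1 0.6 [ 90.   0. 169.  96.] ((608.5565185546875, -85.30631256103516), (47.20492935180664, 67.30198669433594), 87.95574188232422) maxx 0.6413124605629097 z 0.05188434061649164
[[-0.99826564 -0.00541528 -0.05862067]
 [ 0.05863402 -0.00233927 -0.99827681]
 [ 0.00526882 -0.9999826   0.00265274]] 0.08529187976202188
```

View pics/w4.png

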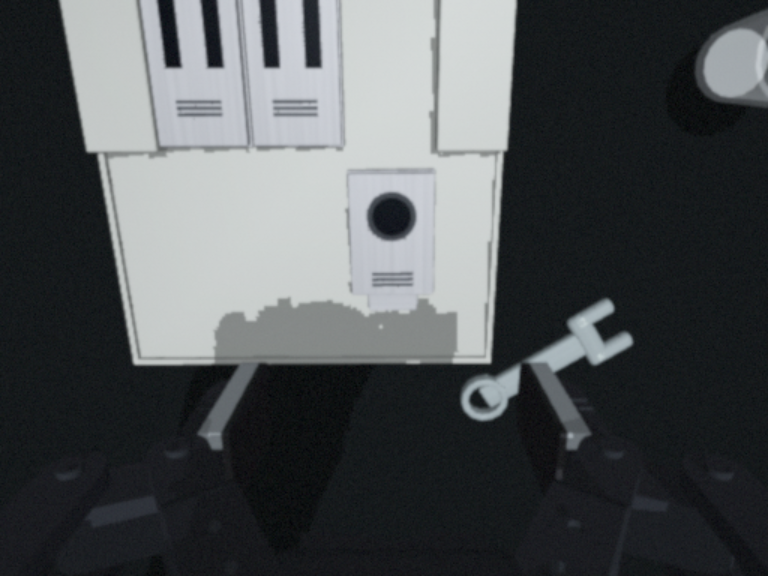

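The target lies clear in front of the spares, with its window at about (391,216) and its rear edge at row 170 against the spare fronts at row 148. Next I'll get its exact pose.

Run:
```python
from h import *
np.set_printoptions(precision=4,suppress=True)
c=cam("wrist"); z=np.load('wl.npz'); g=cv2.cvtColor(z["im"],cv2.COLOR_RGB2GRAY)
print(ray("wrist",np.array([[348,170],[434,170],[354,293],[433,293],[368,308],[417,308]])/1.5,.0535,c))
for l in cv2.createLineSegmentDetector().detect(g)[0][:,0]:
    A=ray("wrist",l.reshape(2,2),.0535,c); d=A[1]-A[0]; n=np.hypot(*d[:2])
    if n>.02 and -.21<A[:,1].min() and A[:,1].max()<-.14 and A[:,0].max()<.57 and A[:,0].min()>.47: print(l.round(1),A[:,:2].ravel(),"len",n,"ang",np.degrees(np.arctan2(d[1],d[0])))
P=cloud("wrist",z["d"],c); q=P[(P[...,2]>.048)&(P[...,2]<.058)&(P[...,0]<.568)&(P[...,0]>.45)&(P[...,1]>-.21)&(P[...,1]<-.14)]
r=cv2.minAreaRect(q[:,:2].astype(np.float32)*1000);print(r,len(q)); print("floor",np.median(P[(P[...,0]>.47)&(P[...,0]<.56)&(P[...,1]>-.13)&(P[...,1]<-.06)][:,2]))
```

```text
[[ 0.559  -0.1539  0.0535]
 [ 0.5565 -0.1966  0.0535]
 [ 0.4941 -0.1516  0.0535]
 [ 0.4916 -0.1938  0.0535]
 [ 0.4851 -0.1585  0.0535]
 [ 0.4835 -0.1849  0.0535]]
[232.6 184.4 229.6 139.3] [ 0.5034 -0.1496  0.5396 -0.1504] len 0.03619162742820867 ang -1.2016973738504653
[232.8 135.6 234.5 175.6] [ 0.5423 -0.1531  0.5106 -0.1518] len 0.03167654111303939 ang 177.64203205377234
[231.9 111.7 288.1 111.3] [ 0.5602 -0.1539  0.558  -0.1958] len 0.04187023856106079 ang -92.92776306022351
[288.1 115.6 233.1 115.8] [ 0.5548 -0.1956  0.5571 -0.1546] len 0.04108760217929712 ang 86.85184525340756
[290.  136.9 289.5 193.1] [ 0.5388 -0.1965  0.4934 -0.1946] len 0.04537661523740647 ang 177.60502720563466
((525.431884765625, -179.1944122314453), (56.118961334228516, 87.27436828613281), 86.51239776611328) 4917
floor 0.037053829470705194
```

>>> drive_tool(steps=[[-0.35,[0.007,0.0006,-0.03],[0.1,-0.3,0.4]],[-0.35,[0.014,0.0012,-0.06],[0.1,-0.3,0.4]],[-0.35,[0.014,0.0012,-0.07],[0.1,-0.3,0.4]],[-0.35,[0.014,0.0012,-0.07],[0.1,-0.3,0.4]],[-0.35,[0.014,0.0012,-0.07],[0.1,-0.3,0.4]]])

```text
clock: 17.55
tcp_pos: [0.5207, -0.1736, 0.1164]
orientation: [[-0.999, -0.001, -0.052], [0.052, -0.0, -0.999], [0.001, -1.0, 0.001]]
force: [-0.3, -0.0, -0.2]
width: 0.0577
```

Run:
```python
from h import *
np.set_printoptions(precision=4,suppress=True)
s=ctrl.read_state(); print(s["clock"],s["tcp_pos"],s["width"]); print(s["orientation"])
c=cam("wrist"); im,d=ctrl.get_image("wrist"); P=cloud("wrist",d,c); np.savez("w5.npz",im=im,d=d)
T=s["tcp_pos"]; D=P-T
m=(np.abs(D[...,0])<.02)&(np.abs(D[...,1])<.05)&(P[...,2]>.065)
for sg in (1,-1):
    q=D[m&(sg*D[...,1]>0)]; print(len(q), np.percentile(q[:,2],[0,1,3,10]) , "y", np.percentile(sg*q[:,1],[1,5,50]), "x",np.percentile(q[:,0],[2,98]))
save("w5.png",cv2.resize(im,(640,480)))
```

```text
17.55 [ 0.5207 -0.1736  0.1164] 0.057689661250231054
[[-0.9987 -0.0007 -0.0517]
 [ 0.0517 -0.0005 -0.9987]
 [ 0.0007 -1.      0.0005]]
11217 [-0.0099 -0.0047  0.0001  0.0123] y [0.0012 0.0055 0.0301] x [-0.0036  0.0199]
12902 [-0.0103 -0.0043  0.0008  0.0147] y [0.0012 0.0059 0.0286] x [-0.0093  0.0179]
```

View pics/w5.png

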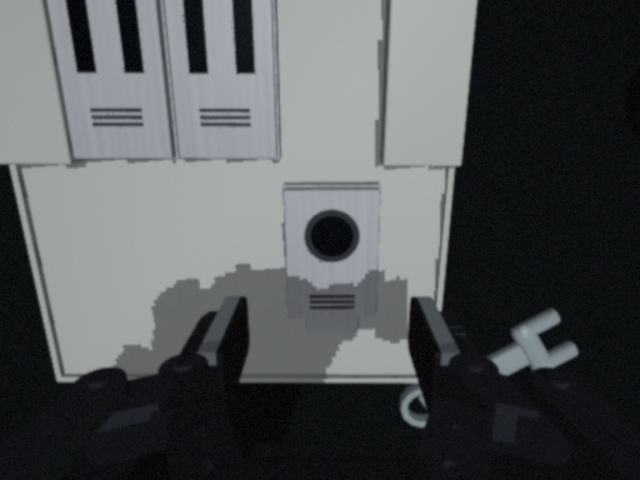

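>>> drive_tool(steps=[[-0.25,[0.0005,0,-0.02],[0,0,0]],[-0.2,[0.001,0,-0.042],[0,0,0]],[-0.15,[0.001,0,-0.052],[0,0,0]],[-0.15,[0.001,0,-0.055],[0,0,0]],[-0.15,[0.001,0,-0.057],[0,0,0]],[-0.15,[0.001,0,-0.057],[0,0,0]],[-0.15,[0.001,0,-0.057],[0,0,0]]])

```text
clock: 18.3
tcp_pos: [0.5226, -0.1739, 0.0608]
orientation: [[-0.999, 0.002, -0.052], [0.052, -0.001, -0.999], [-0.002, -1.0, 0.001]]
force: [0.0, 0.0, 0.0]
width: 0.0492
```

>>> drive_tool(steps=[[-0.15,[0,0,-0.002],[0,0,0]],[-0.15,[0,0,-0.004],[0,0,0]],[-0.15,[0,0,-0.0055],[0,0,0]],[-0.15,[0,0,-0.0065],[0,0,0]],[-0.15,[0,0,-0.007],[0,0,0]],[-0.15,[0,0,-0.0073],[0,0,0]]])

```text
clock: 18.9
tcp_pos: [0.5225, -0.1739, 0.0534]
orientation: [[-0.999, 0.002, -0.052], [0.052, -0.001, -0.999], [-0.002, -1.0, 0.001]]
force: [0.5, -0.1, -1.4]
width: 0.0492
```

>>> drive_tool(steps=[[-0.132,[0,0,0],[0,0,0]],[-0.115,[0,0,0],[0,0,0]],[-0.1,[0,0,0],[0,0,0]],[-0.085,[0,0,0],[0,0,0]],[-0.07,[0,0,0],[0,0,0]],[-0.055,[0,0,0],[0,0,0]],[-0.04,[0,0,0],[0,0,0]],[0.0,[0,0,0],[0,0,0]]])

```text
clock: 19.7
tcp_pos: [0.5226, -0.174, 0.0539]
orientation: [[-0.999, 0.002, -0.052], [0.052, -0.001, -0.999], [-0.002, -1.0, 0.001]]
force: [-2.5, -0.2, 8.9]
width: 0.0439
```

Width 43.9 mm and 8.9 N upward mean the tips caught the cover and stand on the base ledge, so they sit higher than I estimated. I'll reopen and go about 5 mm lower.

>>> drive_tool(steps=[[-0.05,[0,0,0],[0,0,0]],[-0.1,[0,0,0],[0,0,0]],[-0.17,[0,0,0],[0,0,0]],[-0.17,[0,0,0],[0,0,0]],[-0.17,[0,0,-0.001],[0,0,0]],[-0.17,[0,0,-0.002],[0,0,0]],[-0.17,[0,0,-0.003],[0,0,0]]])

```text
clock: 20.4
tcp_pos: [0.5225, -0.1739, 0.0507]
orientation: [[-0.999, 0.002, -0.052], [0.052, -0.001, -0.999], [-0.002, -1.0, 0.001]]
force: [0.3, -0.5, -0.7]
width: 0.0498
```

Run:
```python
from h import *
s=ctrl.read_state(); print(s["clock"],s["tcp_pos"],s["width"],s["force"])
im,d=ctrl.get_image("wrist"); save("w6.png",im[150:384,100:420]); ctrl.get_image("side")
```

```text
20.4 [ 0.5225472  -0.17391836  0.05073385] 0.049793663081247885 [ 0.25981212 -0.46818092 -0.74850014]
```

View pics/w6.png

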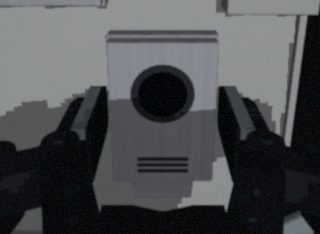

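The fingers straddle the chip evenly (inner edges about 105 and 220, chip 107 to 218). I'll lower further and grip.

>>> drive_tool(steps=[[-0.17,[0,0,-0.0006],[0,0,0]],[-0.17,[0,0,-0.0012],[0,0,0]],[-0.17,[0,0,-0.0017],[0,0,0]],[-0.15,[0,0,-0.0017],[0,0,0]],[-0.132,[0,0,-0.0017],[0,0,0]],[-0.115,[0,0,-0.0017],[0,0,0]],[-0.1,[0,0,-0.0017],[0,0,0]],[-0.085,[0,0,-0.0017],[0,0,0]],[-0.07,[0,0,-0.0017],[0,0,0]]])

```text
clock: 21.4
tcp_pos: [0.5232, -0.1737, 0.0503]
orientation: [[-0.999, 0.004, -0.052], [0.052, -0.001, -0.999], [-0.004, -1.0, 0.001]]
force: [-1.6, 2.1, 14.0]
width: 0.0458
```

The tips now rest on the tray floor (14 N). That also explains the first reading: the forward swing of the pads was pressing the chip down. I'll raise about 2.5 mm slightly open, then close while rising a little.

>>> drive_tool(steps=[[-0.1,[0,0,0.0003],[0,0,0]],[-0.16,[0,0,0.001],[0,0,0]],[-0.16,[0,0,0.0018],[0,0,0]],[-0.16,[0,0,0.0025],[0,0,0]],[-0.16,[0,0,0.0025],[0,0,0]]])

```text
clock: 21.9
tcp_pos: [0.5231, -0.1738, 0.0528]
orientation: [[-0.999, 0.004, -0.052], [0.052, -0.001, -0.999], [-0.004, -1.0, 0.001]]
force: [0.0, -0.2, -0.0]
width: 0.0494
```

>>> drive_tool(steps=[[-0.14,[0,0,0],[0,0,0]],[-0.122,[0,0,0],[0,0,0]],[-0.105,[0,0,0],[0,0,0]],[-0.09,[0,0,0],[0,0,0]],[-0.075,[0,0,0.0001],[0,0,0]],[-0.06,[0,0,0.0002],[0,0,0]]])

```text
clock: 22.5
tcp_pos: [0.523, -0.1737, 0.0529]
orientation: [[-0.999, 0.003, -0.052], [0.052, -0.001, -0.999], [-0.004, -1.0, 0.001]]
force: [0.6, 0.2, -1.5]
width: 0.0457
```

>>> drive_tool(steps=[[-0.045,[0,0,0.0001],[0,0,0]],[-0.03,[0,0,0.0002],[0,0,0]]])

```text
clock: 22.7
tcp_pos: [0.523, -0.1737, 0.0531]
orientation: [[-0.999, 0.003, -0.052], [0.052, -0.001, -0.999], [-0.003, -1.0, 0.001]]
force: [-0.8, -0.5, -2.0]
width: 0.0447
```

>>> drive_tool(steps=[[0.0,[0,0,0.0002],[0,0,0]],[0.1,[0,0,0.0003],[0,0,0]]])

```text
clock: 22.9
tcp_pos: [0.5229, -0.1737, 0.0533]
orientation: [[-0.999, 0.003, -0.052], [0.052, -0.001, -0.999], [-0.003, -1.0, 0.001]]
force: [0.6, 0.7, -1.4]
width: 0.0438
```

>>> drive_tool(steps=[[1,[0,0,0.0003],[0,0,0]],[1,[0,0,0.0006],[0,0,0]],[1,[0,0,0.001],[0,0,0]],[1,[0,0,0.0015],[0,0,0]],[1,[0,0,0.0025],[0,0,0]],[1,[0,0,0.004],[0,0,0]],[1,[0,0,0.006],[0,0,0]],[1,[0,0,0.008],[0,0,0]],[1,[0,0,0.01],[0,0,0]]])

```text
clock: 23.8
tcp_pos: [0.523, -0.1737, 0.0636]
orientation: [[-0.999, 0.003, -0.052], [0.052, -0.001, -0.999], [-0.003, -1.0, 0.001]]
force: [-0.3, 0.2, -1.4]
width: 0.0434
```

Run:
```python
from h import *
s=ctrl.read_state(); print(s["clock"],s["tcp_pos"],s["width"],s["force"])
c=cam("wrist");im,d=ctrl.get_image("wrist"); P=cloud("wrist",d,c)
im2,d2=ctrl.get_image("side"); 
g=ctrl.regions_of("wrist","chip"); 
for r in g[:2]: Q=P[r["mask"]]; print(r["conf"],r["rect"],np.nanmedian(Q,0),np.nanpercentile(Q[:,2],[10,90]))
u,v=proj("side",[[.523,-.174,.06]])[0].astype(int); print(u,v)
a=cv2.resize(im2[v-45:v+45,u-60:u+60],None,fx=4,fy=4,interpolation=cv2.INTER_CUBIC)
b=cv2.resize(im[150:384,100:420],(480,360)); save("c7.png",np.vstack([a,b])[:, :])
```

```text
23.8 [ 0.52298418 -0.17370238  0.06355702] 0.04340408728474784 [-0.31435091  0.23317862 -1.41560453]
0.7 [205.4, 180.0, 318.1, 346.3] [ 0.5296579  -0.1724997   0.06345679] [0.06236052 0.06430202]
265 237
```

View pics/c7.png

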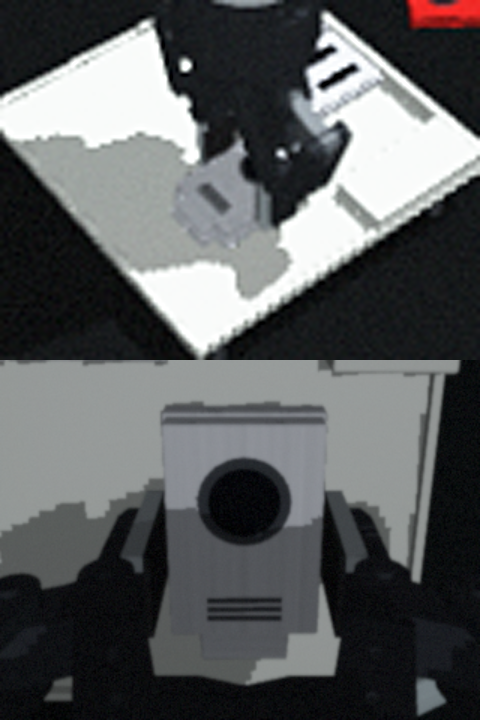

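The chip is held level and lifted 10 mm, with 43.4 mm grip width. The spares at the upper right of the crop look untouched. I'll carry it to a viewing pose beside the pocket.

>>> drive_tool(steps=[[1,[0,0,0.01],[0,0,0]],[1,[0,0,0.03],[0,0,0]],[1,[-0.003,0.01,0.055],[0,0,0]],[1,[-0.006,0.03,0.075],[0,0,0]],[1,[-0.009,0.06,0.09],[0,0,-0.2]],[1,[-0.012,0.095,0.096],[0,0,-0.4]],[1,[-0.015,0.13,0.096],[0,0,-0.6]],[1,[-0.018,0.165,0.096],[0,0,-0.9]],[1,[-0.021,0.2,0.096],[0,0,-0.9]],[1,[-0.023,0.235,0.096],[0,0,-0.9]],[1,[-0.023,0.27,0.096],[0,0,-0.9]],[1,[-0.023,0.305,0.096],[0,0,-0.9]],[1,[-0.023,0.34,0.096],[0,0,-0.9]],[1,[-0.023,0.365,0.096],[0,0,-0.9]],[1,[-0.023,0.38,0.096],[0,0,-0.9]],[1,[-0.023,0.385,0.096],[0,0,-0.9]],[1,[-0.023,0.385,0.096],[0,0,-0.9]],[1,[-0.023,0.385,0.096],[0,0,-0.9]]])

```text
clock: 25.75
tcp_pos: [0.5002, 0.012, 0.1595]
orientation: [[-1.0, 0.002, 0.002], [-0.002, 0.039, -0.999], [-0.002, -0.999, -0.039]]
force: [-0.2, 0.9, -2.3]
width: 0.0435
```

Run:
```python
from h import *
np.set_printoptions(precision=4,suppress=True)
s=ctrl.read_state(); print(s["clock"],s["tcp_pos"],s["width"],s["force"]); print(s["orientation"])
c=cam("wrist");im,d=ctrl.get_image("wrist"); P=cloud("wrist",d,c); np.savez("w8.npz",im=im,d=d)
for r in ctrl.place_of("wrist","nest")[:2]: print("nest",r["conf"],r["at"],ray("wrist",r["at"],.05,c))
q=P[(P[...,2]>.04)&(P[...,2]<.06)]; print(np.median(q[:,2]))
g=cv2.cvtColor(im,cv2.COLOR_RGB2GRAY)
for l in cv2.createLineSegmentDetector().detect(g)[0][:,0]:
    A=ray("wrist",l.reshape(2,2),.05,c); e=A[1]-A[0]; n=np.hypot(*e[:2])
    if n>.05 and A[:,1].min()>.1 and A[:,0].min()>.45: print(l.round(1),A[:,:2].ravel(),"len",n,"ang",np.degrees(np.arctan2(e[1],e[0])))
save("w8.png",cv2.resize(im,(768,576),interpolation=cv2.INTER_CUBIC))
```

```text
25.75 [0.5002 0.012  0.1595] 0.04353448381376096 [-0.2066  0.9326 -2.3031]
[[-1.      0.0023  0.0023]
 [-0.0022  0.039  -0.9992]
 [-0.0023 -0.9992 -0.039 ]]
0.050532045322413024
[ 49.8   0.4  70.2 200.5] [0.624  0.153  0.4887 0.1625] len 0.13558864484988023 ang 175.98841645960155
[107.1 184.4  94.7   0.5] [0.5019 0.1324 0.6238 0.124 ] len 0.12220782785580933 ang -3.945533130547147
[ 81.9 198.2  63.5   0.2] [0.4907 0.1533 0.6241 0.1441] len 0.13365493403724937 ang -3.9189343518896993
```

View pics/w8.png

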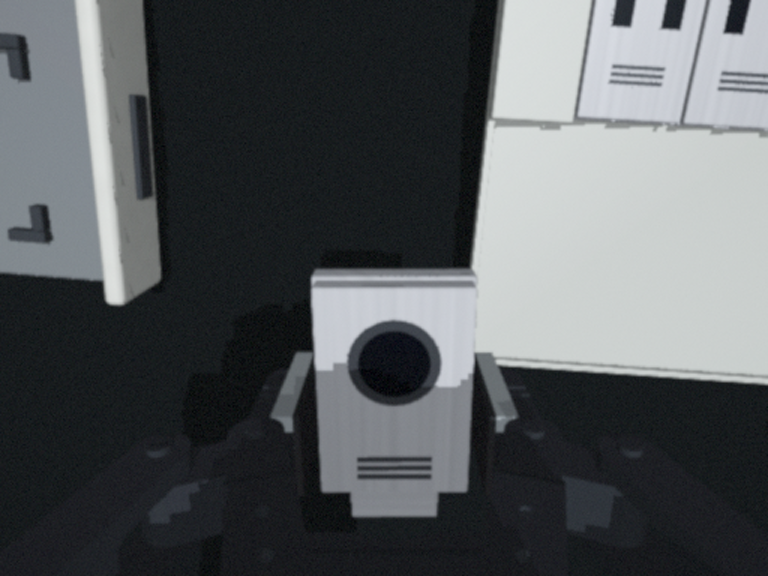

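The move lagged: the tool is at y = 0.012, slightly turned and tilted mid-path. The chip is still held squarely at about (393,385), and the pocket brackets show at the left. I'll complete the move and correct the attitude.

>>> drive_tool(steps=[[1,[0,0.01,0],[-0.3,0,-0.5]],[1,[0,0.025,0],[-0.8,0,-1]],[1,[0,0.045,0],[-1.4,0.1,-2]],[1,[0,0.065,0],[-2.2,0.1,-3]],[1,[0,0.085,0],[-2.2,0.1,-4]],[1,[0,0.105,0],[-2.2,0.1,-4]],[1,[0,0.125,0],[-2.2,0.1,-4]],[1,[0,0.145,0],[-2.2,0.1,-4]],[1,[0,0.165,0],[-2.2,0.1,-4]],[1,[0,0.18,0],[-2.2,0.1,-4]],[1,[0,0.192,0],[-2.2,0.1,-4]],[1,[0,0.198,0],[-2.2,0.1,-4]],[1,[0,0.198,0],[-2.2,0.1,-4]],[1,[0,0.198,0],[-2.2,0.1,-4]]])

```text
clock: 27.25
tcp_pos: [0.5005, 0.0126, 0.1596]
orientation: [[-1.0, 0.0, 0.002], [-0.002, 0.041, -0.999], [-0.001, -0.999, -0.041]]
force: [-0.1, 0.3, -1.6]
width: 0.0436
```

```bash
cat > nest.py <<'E'
from h import *
np.set_printoptions(precision=4,suppress=True)
s=ctrl.read_state(); print(s["clock"],s["tcp_pos"],s["width"],s["force"]); print(s["orientation"])
c=cam("wrist");im,d=ctrl.get_image("wrist"); P=cloud("wrist",d,c); np.savez("w9.npz",im=im,d=d)
for r in ctrl.place_of("wrist","nest")[:2]: print("nest",r["conf"],r["at"],ray("wrist",r["at"],.05,c))
a=np.radians(-3.93); R=np.array([[np.cos(a),np.sin(a)],[-np.sin(a),np.cos(a)]])
g=cv2.cvtColor(im,cv2.COLOR_RGB2GRAY).astype(int)
near=(abs(P[...,0]-.565)<.06)&(abs(P[...,1]-.21)<.045)&(P[...,2]>.042)&(P[...,2]<.064)
fl=np.median(g[near]); print("deck",fl,np.median(P[near][:,2]))
m=near&(g<fl*.62)
n,lab,st,cen=cv2.connectedComponentsWithStats(m.astype(np.uint8))
for i in range(1,n):
    if st[i,4]>60:
        v,u=np.nonzero(lab==i); X=ray("wrist",np.c_[u,v],.056,c)[:,:2]@R.T
        print(st[i],"rot xmin/max",np.percentile(X[:,0],[1,99]),"y",np.percentile(X[:,1],[1,99]))
print("world of rot: w=R.T@r", R.T)
save("w9.png",cv2.resize(im,(768,576),interpolation=cv2.INTER_CUBIC))
E
python3 nest.py
```

```text
27.25 [0.5005 0.0126 0.1596] 0.04363790681433647 [-0.1066  0.3413 -1.6072]
[[-1.      0.0005  0.0024]
 [-0.0024  0.0406 -0.9992]
 [-0.0005 -0.9992 -0.0406]]
deck 135.0 0.04984310146505486
[  0  23  22  31 454] rot xmin/max [0.5789 0.5965] y [0.2149 0.2267]
[  7 136  29  26 426] rot xmin/max [0.5068 0.524 ] y [0.215 0.235]
world of rot: w=R.T@r [[ 0.9976  0.0685]
 [-0.0685  0.9976]]
```

View pics/w9.png

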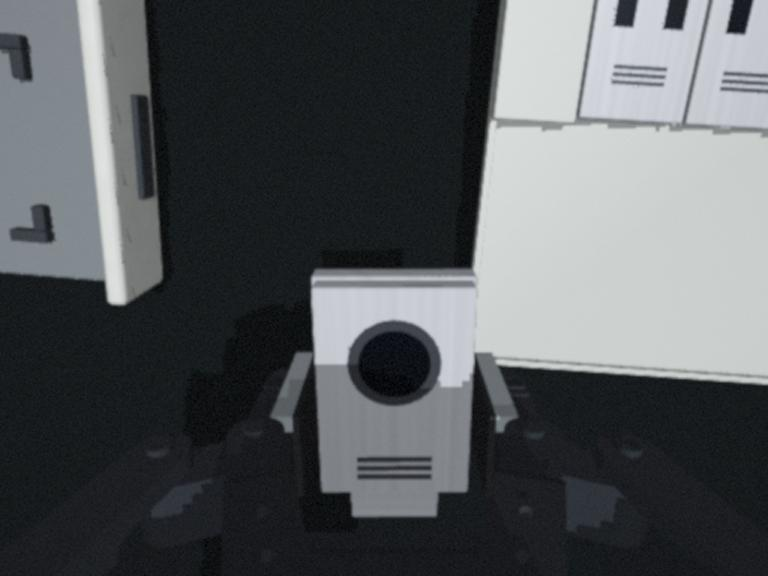

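No motion at all, so a joint is probably at its range limit. Checking.

```bash
python3 -c "
from h import *
s=ctrl.read_state(); print(np.round(s['qpos'],3),np.round(s['qvel'],3),np.round(s['effort'],2))"
```

```text
[ 1.000e-03  2.420e-01 -2.360e-01  1.093e+00  4.100e-02  3.141e+00] [0.001 0.002 0.002 0.001 0.001 0.   ] [  0.   -52.52  32.85  -0.     0.18   0.  ]
```

Joint 6 is at 3.141, its limit. I need the other grasp-equivalent yaw, with the chip turned half round, which the pocket allows. I'll fix the tilt first, then turn +175° while moving over.

>>> drive_tool(steps=[[1,[0,0.002,0],[-0.8,0,2]],[1,[0,0.004,0],[-1.6,0,4]],[1,[0,0.006,0],[-2.3,0.1,6]],[1,[0,0.006,0],[-2.3,0.1,6]]])

```text
clock: 27.75
tcp_pos: [0.5005, 0.0192, 0.1595]
orientation: [[-0.994, -0.004, 0.11], [-0.11, -0.0, -0.994], [0.004, -1.0, -0.0]]
force: [-0.3, 0.5, -1.5]
width: 0.0437
```

>>> drive_tool(steps=[[1,[0,0.005,0],[0,0,4]],[1,[0,0.014,0],[0,0,12]],[1,[0,0.024,0],[0,0,20]],[1,[0,0.034,0],[0,0,28]],[1,[0,0.045,0],[0,0,36]],[1,[0,0.056,0],[0,0,44]],[1,[0,0.067,0],[0,0,52]],[1,[0,0.078,0],[0,0,60]],[1,[0,0.089,0],[0,0,68]],[1,[0,0.1,0],[0,0,76]],[1,[0,0.111,0],[0,0,84]],[1,[0,0.122,0],[0,0,92]],[1,[0,0.133,0],[0,0,100]],[1,[0,0.144,0],[0,0,108]],[1,[0,0.155,0],[0,0,116]],[1,[0,0.165,0],[0,0,123]],[1,[0,0.175,0],[0,0,130]],[1,[0,0.185,0],[0,0,137]],[1,[0,0.192,0],[0,0,142]],[1,[0,0.192,0],[0,0,142]]])

```text
clock: 29.75
tcp_pos: [0.5005, 0.212, 0.1594]
orientation: [[0.852, 0.003, 0.524], [-0.524, -0.002, 0.852], [0.003, -1.0, 0.0]]
force: [-0.2, 0.2, -1.8]
width: 0.0438
```

>>> drive_tool(steps=[[1,[0.01,0,0],[0,0,5]],[1,[0.03,0,0],[0,0,12]],[1,[0.055,0,0],[0,0,19]],[1,[0.08,-0.001,0],[0,0,25]],[1,[0.105,-0.001,0],[0,0,27.7]],[1,[0.12,-0.001,0],[0,0,27.7]],[1,[0.127,-0.001,0],[0,0,27.7]],[1,[0.129,-0.001,0],[0,0,27.7]],[1,[0.129,-0.001,0],[0,0,27.7]],[1,[0.129,-0.001,0],[0,0,27.7]]])

```text
clock: 30.75
tcp_pos: [0.6287, 0.2109, 0.1596]
orientation: [[0.998, 0.003, 0.068], [-0.068, -0.0, 0.998], [0.003, -1.0, -0.0]]
force: [-0.5, -0.0, -0.7]
width: 0.0436
```

```bash
sed -i 's/.61 and/.61 and/' nest.py; python3 nest.py
```

```text
30.75 [0.6287 0.2109 0.1596] 0.04361304551429807 [-0.4787 -0.0131 -0.7214]
[[ 0.9977  0.0031  0.0679]
 [-0.0679 -0.0003  0.9977]
 [ 0.0031 -1.     -0.0001]]
nest 0.93 [252.4, 99.6] [[0.5685 0.2099 0.05  ]]
deck 99.0 0.04976952514292077
[275  23  28  31 468] rot xmin/max [0.5065 0.5237] y [0.2628 0.2797]
[211 140  26  22 203] rot xmin/max [0.5791 0.5937] y [0.2199 0.2362]
[273 140  26  26 356] rot xmin/max [0.579  0.5965] y [0.2624 0.2796]
world of rot: w=R.T@r [[ 0.9976  0.0685]
 [-0.0685  0.9976]]
```

```bash
cat > fit.py <<'E'
from h import *
from scipy.optimize import minimize
np.set_printoptions(precision=4,suppress=True)
s=ctrl.read_state(); T=s["tcp_pos"]; O=np.array(s["orientation"]); c=cam("wrist")
z=np.load("w9.npz"); im=z["im"]; P=cloud("wrist",z["d"],c); g=cv2.cvtColor(im,cv2.COLOR_RGB2GRAY).astype(float)
# chip in tool frame
A=ray("wrist",np.array([[312,287],[476,287],[352,516],[437,516],[320,491],[468,491]])/1.5,T[2],c)
print("chip pts tool frame mm",((A-T)@O*1000)[:,[0,2]])
near=(abs(P[...,0]-T[0])<.03)&(abs(P[...,1]-T[1])<.012)&(abs(P[...,2]-T[2])<.012)
print("chip top - TCPz",np.median(P[near][:,2])-T[2])
# column profile for long extents
p=g[:,250:276].mean(1); print("chip long profile",[(i,int(p[i])) for i in range(170,200)],[(i,int(p[i])) for i in range(330,350)])
def boxes():
    B=[]
    for sx in (1,-1):
        for sy in (1,-1):
            B+=[(sx*39.75,sx*45.75,sy*12.75+0*sx if 0 else sy*12.75,sy*30.75),(sx*27.75,sx*45.75,sy*24.75,sy*30.75)]
    return B
def render(p,S=4):
    a=np.radians(p[2]); R=np.array([[np.cos(a),-np.sin(a)],[np.sin(a),np.cos(a)]]); M=np.zeros((384,512),np.uint8); 
    for x0,x1,y0,y1 in boxes():
        q=np.array([[x,y] for x in(x0,x1) for y in (y0,y1)])/1000@R.T+p[:2]
        X=np.r_[np.c_[q,np.full(4,.05)],np.c_[q,np.full(4,.056)]]
        h=cv2.convexHull(proj("wrist",X,c).astype(np.float32))
        cv2.fillConvexPoly(M,np.round(h*16).astype(np.int32),255,cv2.LINE_AA,4)
    return M/255.
win=(abs(P[...,0]-.567)<.06)&(abs(P[...,1]-.209)<.04)&(P[...,2]>.04)&(P[...,2]<.066)
def cost(p):
    M=render(p)[win]; G=g[win]; return -np.corrcoef(M,G)[0,1]*-1
best=min((minimize(cost,[.567+dx,.209+dy,-3.9],method="Nelder-Mead",options=dict(initial_simplex=np.array([[.567+dx,.209+dy,-3.9],[.570+dx,.209+dy,-3.9],[.567+dx,.212+dy,-3.9],[.567+dx,.209+dy,-2.9]]),xatol=1e-5,fatol=1e-5)) for dx in(-.003,.003) for dy in(-.003,.003)),key=lambda r:r.fun)
print("nest",best.x,best.fun); M=render(best.x)
o=im.copy(); cn,_=cv2.findContours((M>.5).astype(np.uint8),0,2); o=cv2.resize(o,(1024,768),interpolation=cv2.INTER_CUBIC)
cv2.drawContours(o,[k*2 for k in cn],-1,(255,0,0),1); save("ov.png",o[0:600,130:930])
E
python3 fit.py
```

```text
chip pts tool frame mm [[-32.4674 -19.8554]
 [-32.4834  23.1244]
 [ 41.5813 -11.159 ]
 [ 41.5785  14.8425]
 [ 32.3155 -20.5476]
 [ 32.3094  23.9138]]
chip top - TCPz 0.00012486556298271778
chip long profile [(170, 101), (171, 101), (172, 101), (173, 101), (174, 101), (175, 100), (176, 97), (177, 96), (178, 98), (179, 104), (180, 108), (181, 111), (182, 112), (183, 119), (184, 132), (185, 137), (186, 130), (187, 117), (188, 113), (189, 114), (190, 116), (191, 125), (192, 139), (193, 144), (194, 145), (195, 146), (196, 146), (197, 146), (198, 146), (199, 146)] [(330, 212), (331, 213), (332, 213), (333, 214), (334, 215), (335, 215), (336, 214), (337, 213), (338, 213), (339, 215), (340, 216), (341, 216), (342, 213), (343, 196), (344, 139), (345, 64), (346, 31), (347, 29), (348, 29), (349, 30)]
nest [ 0.567   0.2116 -3.9037] -0.48217671495655284
```

View pics/ov.png

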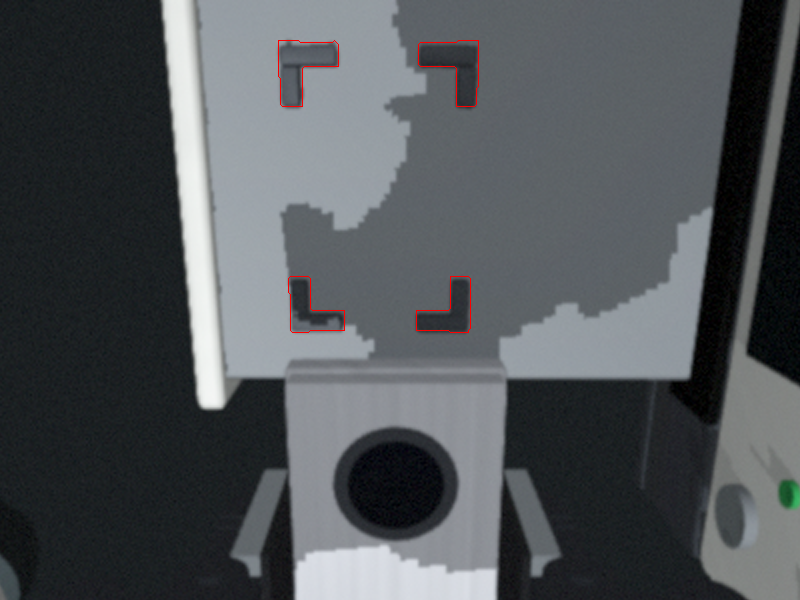

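The overlay matches all four brackets, with the nest near (0.567, 0.2116) and yaw -3.9°. The in-hand chip measures off-centre in the tool frame, partly from camera calibration. So I'll hover just above the pocket and measure chip against brackets at almost equal depth.

>>> drive_tool(steps=[[1,[-0.01,0,0],[0,0,0]],[1,[-0.03,0,-0.01],[0,0,0]],[1,[-0.048,0,-0.03],[0,0,0]],[1,[-0.058,-0.0003,-0.05],[0,0,0]],[1,[-0.0635,-0.0003,-0.065],[0,0,0]],[1,[-0.0643,-0.0003,-0.074],[0,0,0]],[1,[-0.0643,-0.0003,-0.078],[0,0,0]],[1,[-0.0643,-0.0003,-0.0795],[0,0,0]],[1,[-0.0643,-0.0003,-0.0795],[0,0,0]],[1,[-0.0643,-0.0003,-0.0795],[0,0,0]]])

```text
clock: 31.85
tcp_pos: [0.5651, 0.2109, 0.0808]
orientation: [[0.998, 0.004, 0.068], [-0.068, 0.0, 0.998], [0.004, -1.0, 0.0]]
force: [-0.6, 0.2, -1.8]
width: 0.0441
```

```bash
cat > fit2.py <<'E'
from h import *
from scipy.optimize import minimize
np.set_printoptions(precision=4,suppress=True)
s=ctrl.read_state(); T=np.array(s["tcp_pos"]); O=np.array(s["orientation"]); c=cam("wrist")
print(s["clock"],T,s["width"],s["force"]); print(O)
im,d=ctrl.get_image("wrist"); np.savez("w10.npz",im=im,d=d); g=cv2.cvtColor(im,cv2.COLOR_RGB2GRAY).astype(float)
pt=np.array([[312,287],[476,287],[352,516],[437,516],[320,491],[468,491]])/1.5
A=ray("wrist",pt,T[2],c); L=(A-T)@O*1000; ch=np.array([L[:4,0].mean()*1,L[:,2].mean()])
C=T+O@np.array([ch[0],0,ch[1]])/1000; print("chip seen, tool mm",ch,"world",C)
def render(p):
    a=np.radians(p[2]); R=np.array([[np.cos(a),-np.sin(a)],[np.sin(a),np.cos(a)]]); M=np.zeros((384,512),np.uint8)
    for sx in (-1,):
        for sy in (1,-1):
            for x0,x1,y0,y1 in [(39.75,45.75,12.75,30.75),(27.75,45.75,24.75,30.75)]:
                q=np.array([[sx*x,sy*y] for x in(x0,x1) for y in (y0,y1)])/1000@R.T+p[:2]
                h=cv2.convexHull(proj("wrist",np.r_[np.c_[q,np.full(4,.05)],np.c_[q,np.full(4,.056)]],c).astype(np.float32))
                cv2.fillConvexPoly(M,np.round(h*16).astype(np.int32),255,cv2.LINE_AA,4)
    return M/255.
# chip outline mask (occluder), with margin, from its top/bottom seen box
q=np.array([[x,y] for x in(-38,42) for y in(-23,23)])/1000; a=O[:2,[0,2]]
X=np.r_[np.c_[q@a.T+C[:2],np.full(4,T[2])],np.c_[q@a.T+C[:2],np.full(4,T[2]-.0148)]]
occ=np.zeros((384,512),np.uint8); cv2.fillConvexPoly(occ,cv2.convexHull(proj("wrist",X,c).astype(np.float32)).astype(np.int32),1); occ=cv2.dilate(occ,np.ones((7,7)))
P0=[.567,.2116,-3.9]; q=np.array([[x,y] for x in(-56,-25) for y in(-40,40)])/1000
th=np.radians(-3.9);R=np.array([[np.cos(th),-np.sin(th)],[np.sin(th),np.cos(th)]])
w=np.zeros((384,512),np.uint8); cv2.fillConvexPoly(w,cv2.convexHull(proj("wrist",np.c_[q@R.T+P0[:2],np.full(4,.053)],c).astype(np.float32)).astype(np.int32),1)
win=(w>0)&(occ==0); lg=np.log(g+10)
best=min((minimize(lambda p:np.corrcoef(render([p[0],p[1],-3.9])[win],lg[win])[0,1],[x,y],method="Nelder-Mead",options=dict(initial_simplex=[[x,y],[x+.002,y],[x,y+.002]])) for x in(.564,.567,.570) for y in(.2085,.2115,.2145)),key=lambda r:r.fun)
print("nest",best.x,best.fun,"move chip->nest",best.x-C[:2])
M=render([*best.x,-3.9]); cn,_=cv2.findContours((M>.5).astype(np.uint8),0,2)
o=cv2.resize(im,(1024,768),interpolation=cv2.INTER_CUBIC); cv2.drawContours(o,[k*2 for k in cn],-1,(255,0,0),1)
for k in pt: cv2.circle(o,tuple(int(v) for v in k*2),3,(0,255,0),1)
save("ov2.png",o[168:768,130:930])
E
python3 fit2.py
```

```text
31.85 [0.5651 0.2109 0.0808] 0.044111168851380014 [-0.6249  0.1884 -1.7632]
[[ 0.9977  0.0044  0.0677]
 [-0.0677  0.0001  0.9977]
 [ 0.0044 -1.      0.0004]]
chip seen, tool mm [4.5539 1.7057] world [0.5698 0.2123 0.0808]
nest [0.5675 0.2115] -0.6278162609284718 move chip->nest [-0.0023 -0.0008]
```

The viewer limit is reached. I'll check numerically that the chip's edges still sit at the assumed pixels.

Run:
```python
from h import *
g=cv2.cvtColor(np.load("w10.npz")["im"],cv2.COLOR_RGB2GRAY).astype(float)
g0=cv2.cvtColor(np.load("w8.npz")["im"],cv2.COLOR_RGB2GRAY).astype(float)
for n,G in (("w10",g),("w8",g0)):
    print(n,"rows",G[176:198,240:290].mean(1).astype(int),G[338:350,245:280].mean(1).astype(int))
    print(" left",G[196:212,200:220].mean(0).astype(int),"right",G[196:212,308:326].mean(0).astype(int))
```

```text
w10 rows [101 102 104 110 114 116 117 125 137 142 136 123 118 119 122 131 146 151
 152 152 152 152] [220 221 223 223 220 203 145  67  33  32  31  31]
 left [101 101 101 101 101 101 102 111 134 147 151 152 152 153 153 152 152 152
 152 153] right [150 150 151 152 152 152 152 151 146 130 108 101 100 100 100 101 101 100]
w8 rows [ 22  23  42  80 111 119 122 136 166 187 181 144 123 120 122 150 185 198
 203 204 204 203] [131 132 134 134 133 120  83  41  27  26  25  25]
 left [ 21  20  20  17  19  19  36  96 160 192 201 202 203 203 203 202 202 202
 203 203] right [202 202 202 203 204 204 204 203 199 197 204 209 210 210 210 210 210 210]
```

>>> drive_tool(steps=[[1,[-0.001,-0.0004,0],[0,0.1,0]],[1,[-0.0023,-0.0008,-0.001],[0,0.25,0]],[1,[-0.0023,-0.0008,-0.002],[0,0.25,0]],[1,[-0.0023,-0.0008,-0.003],[0,0.25,0]],[1,[-0.0023,-0.0008,-0.004],[0,0.25,0]],[1,[-0.0023,-0.0008,-0.0045],[0,0.25,0]],[1,[-0.0023,-0.0008,-0.0045],[0,0.25,0]]])

```text
clock: 32.6
tcp_pos: [0.5627, 0.21, 0.0761]
orientation: [[0.998, -0.0, 0.068], [-0.068, 0.0, 0.998], [-0.0, -1.0, 0.0]]
force: [-0.3, -0.5, -1.5]
width: 0.0437
```

```bash
python3 fit2.py
```

```text
32.6 [0.5627 0.21   0.0761] 0.04373922037670483 [-0.2819 -0.4954 -1.4874]
[[ 0.9977 -0.0002  0.0677]
 [-0.0677  0.      0.9977]
 [-0.0002 -1.      0.    ]]
chip seen, tool mm [4.5014 1.7182] world [0.5673 0.2114 0.0761]
nest [0.5674 0.2117] -0.6474965844972846 move chip->nest [0.0001 0.0002]
```

Aligned to within 0.2 mm. I'll lower it slowly into the pocket.

>>> drive_tool(steps=[[1,[0.0001,0.0002,-0.001],[0,0,0]],[1,[0.0001,0.0002,-0.002],[0,0,0]],[1,[0.0001,0.0002,-0.003],[0,0,0]],[1,[0.0001,0.0002,-0.0036],[0,0,0]],[1,[0.0001,0.0002,-0.004],[0,0,0]],[1,[0.0001,0.0002,-0.0043],[0,0,0]],[1,[0.0001,0.0002,-0.0046],[0,0,0]],[1,[0.0001,0.0002,-0.0049],[0,0,0]],[1,[0.0001,0.0002,-0.0052],[0,0,0]],[1,[0.0001,0.0002,-0.0055],[0,0,0]],[1,[0.0001,0.0002,-0.0058],[0,0,0]]])

```text
clock: 33.75
tcp_pos: [0.5629, 0.2102, 0.0704]
orientation: [[0.998, -0.0, 0.068], [-0.068, 0.0, 0.998], [-0.0, -1.0, 0.0]]
force: [-0.0, -0.5, -1.4]
width: 0.0437
```

>>> drive_tool(steps=[[1,[0,0,-0.0003],[0,0,0]],[1,[0,0,-0.0006],[0,0,0]],[1,[0,0,-0.0009],[0,0,0]],[1,[0,0,-0.0012],[0,0,0]],[1,[0,0,-0.0015],[0,0,0]]])

```text
clock: 34.25
tcp_pos: [0.5629, 0.2103, 0.0688]
orientation: [[0.998, -0.0, 0.068], [-0.068, 0.0, 0.998], [-0.0, -1.0, 0.0]]
force: [-0.4, 1.0, -1.8]
width: 0.0437
```

>>> drive_tool(steps=[[1,[0,0,-0.0003],[0,0,0]],[1,[0,0,-0.0006],[0,0,0]],[1,[0,0,-0.0009],[0,0,0]],[1,[0,0,-0.0012],[0,0,0]]])

```text
clock: 34.65
tcp_pos: [0.5628, 0.2103, 0.0676]
orientation: [[0.998, -0.0, 0.068], [-0.068, 0.0, 0.998], [-0.0, -1.0, 0.0]]
force: [0.5, -0.8, -1.0]
width: 0.0438
```

>>> drive_tool(steps=[[1,[0,0,-0.0003],[0,0,0]],[1,[0,0,-0.0006],[0,0,0]],[1,[0,0,-0.0009],[0,0,0]],[1,[0,0,-0.0012],[0,0,0]],[1,[0,0,-0.0015],[0,0,0]]])

```text
clock: 35.15
tcp_pos: [0.5629, 0.2103, 0.0661]
orientation: [[0.998, -0.0, 0.068], [-0.068, 0.0, 0.998], [-0.0, -1.0, 0.0]]
force: [0.3, -0.3, -1.2]
width: 0.0438
```

>>> drive_tool(steps=[[1,[0,0,-0.0003],[0,0,0]],[1,[0,0,-0.0006],[0,0,0]],[1,[0,0,-0.0009],[0,0,0]]])

```text
clock: 35.45
tcp_pos: [0.5629, 0.2103, 0.0652]
orientation: [[0.998, -0.0, 0.068], [-0.068, 0.0, 0.998], [-0.0, -1.0, 0.0]]
force: [-0.9, 0.9, -1.1]
width: 0.0438
```

>>> drive_tool(steps=[[1,[0,0,-0.0002],[0,0,0]],[1,[0,0,-0.0004],[0,0,0]]])

```text
clock: 35.65
tcp_pos: [0.5628, 0.2103, 0.0648]
orientation: [[0.998, -0.0, 0.068], [-0.068, 0.0, 0.998], [-0.0, -1.0, 0.0]]
force: [-1.0, 0.1, -0.9]
width: 0.0439
```

>>> drive_tool(steps=[[1,[0,0,-0.0002],[0,0,0]],[1,[0,0,-0.0004],[0,0,0]]])

```text
clock: 35.85
tcp_pos: [0.5629, 0.2103, 0.0647]
orientation: [[0.998, 0.0, 0.068], [-0.068, 0.0, 0.998], [0.0, -1.0, 0.0]]
force: [-0.9, -1.1, 4.0]
width: 0.0435
```

>>> drive_tool(steps=[[1,[0,0,-0.0002],[0,0,0]],[1,[0,0,-0.0003],[0,0,0]]])

```text
clock: 36.05
tcp_pos: [0.5629, 0.2102, 0.0646]
orientation: [[0.998, 0.0, 0.068], [-0.068, 0.0, 0.998], [0.0, -1.0, 0.0]]
force: [-1.6, -1.1, 5.0]
width: 0.0439
```

Seated: contact at TCP z 0.0647, where 0.0648 was expected for fully home, at 5 N. Releasing gently.

>>> drive_tool(steps=[[0.02,[0,0,0],[0,0,0]],[-0.01,[0,0,0],[0,0,0]],[-0.03,[0,0,0],[0,0,0]],[-0.05,[0,0,0],[0,0,0]],[-0.07,[0,0,0],[0,0,0]],[-0.09,[0,0,0],[0,0,0]],[-0.12,[0,0,0],[0,0,0]],[-0.18,[0,0,0],[0,0,0]],[-0.25,[0,0,0],[0,0,0]],[-0.25,[0,0,0],[0,0,0]]])

```text
clock: 37.05
tcp_pos: [0.5629, 0.2103, 0.0647]
orientation: [[0.998, 0.0, 0.068], [-0.068, 0.0, 0.998], [0.0, -1.0, 0.0]]
force: [-0.8, 0.4, -0.7]
width: 0.0532
```

>>> drive_tool(steps=[[-0.25,[0,0,0.002],[0,0,0]],[-0.25,[0,0,0.006],[0,0,0]],[-0.25,[0,0,0.014],[0,0,0]],[-0.25,[0,0,0.03],[0,0,0]],[-0.25,[0.01,0,0.05],[0,0,0]],[-0.25,[0.03,0,0.075],[0,0,0]],[-0.25,[0.045,0,0.095],[0,0,0]],[-0.25,[0.05,0,0.1],[0,0,0]],[-0.25,[0.05,0,0.1],[0,0,0]],[-0.25,[0.05,0,0.1],[0,0,0]]])

```text
clock: 38.05
tcp_pos: [0.6119, 0.2101, 0.1637]
orientation: [[0.998, -0.001, 0.068], [-0.068, -0.0, 0.998], [-0.001, -1.0, -0.0]]
force: [0.9, -0.3, -0.2]
width: 0.0531
```

Run:
```python
from h import *
np.set_printoptions(precision=4,suppress=True)
s=ctrl.read_state(); T=np.array(s["tcp_pos"]); print(s["clock"],T,s["width"],s["force"])
c=cam("wrist"); im,d=ctrl.get_image("wrist"); P=cloud("wrist",d,c); np.savez("w11.npz",im=im,d=d)
a=np.radians(-3.9); R=np.array([[np.cos(a),-np.sin(a)],[np.sin(a),np.cos(a)]])
for r in ctrl.regions_of("wrist","chip")[:2]:
    Q=P[r["mask"]]; print("chip",r["conf"],r["rect"],cv2.minAreaRect(Q[:,:2].astype(np.float32)*1000),np.percentile(Q[:,2],[5,50,95]))
L=(P[...,:2]-[.5674,.2116])@R
m=(abs(L[...,0])<33)&(abs(L[...,0])<.033)&(abs(L[...,1])<.019)&(P[...,2]>.055)&(P[...,2]<.075)
A=np.c_[L[m],np.ones(m.sum())]; k=np.linalg.lstsq(A,P[m][:,2],rcond=None)[0]; print("top plane slopes x,y, z0",k,m.sum())
fl=(abs(L[...,0])<.03)&(abs(L[...,1]+.045)<.007); print("deck z",np.nanmedian(P[fl][:,2]))
# spares from top camera
im,d=ctrl.get_image("top"); P=cloud("top",d)
for th in ("spare1","chip"):
    for r in ctrl.regions_of("top",th)[:3]:
        Q=P[r["mask"]]; Q=Q[Q[:,2]>-1]; print(th,round(r["conf"],2),np.round(r["rect"]),cv2.minAreaRect(Q[:,:2].astype(np.float32)*1000))
```

```text
38.05 [0.6119 0.2101 0.1637] 0.05314802723006914 [ 0.9237 -0.3408 -0.1985]
chip 0.59 [221.6, 70.2, 293.9, 180.6] ((529.1658325195312, 189.55958557128906), (0.0, 1.326284646987915), 0.0) [nan nan nan]
top plane slopes x,y, z0 [-0.0049  0.0008  0.0647] 5747
deck z 0.049683391219655086
spare1 0.9 [276. 171. 300. 203.] ((609.3436279296875, -133.25257873535156), (47.676822662353516, 76.38758087158203), 86.66039276123047)
spare1 0.83 [252. 164. 274. 205.] ((611.9208984375, -85.57701110839844), (46.67913818359375, 76.48969268798828), 88.84873962402344)
chip 0.75 [318. 114. 351. 150.] ((737.7222900390625, -243.57272338867188), (45.84568405151367, 78.62377166748047), 63.16446304321289)
chip 0.74 [ 97. 195. 127. 227.] ((566.5274658203125, 213.06724548339844), (52.18154525756836, 75.8593978881836), 85.86260223388672)
chip 0.66 [260.  98. 296. 135.] ((769.3621826171875, -116.98683166503906), (45.897560119628906, 79.39096069335938), 50.78315734863281)
```

The chip's top is flat at z 0.0647, 15.0 mm above the deck, which matches its thickness of about 14.8 mm. The spares match their first measurement and the gripper is clear, so I'm handing in.

```bash
python3 -c "
from plant import ctrl
print(ctrl.finish_job(), ctrl.read_state()['clock'])"
```

```text
the job is handed in; nothing more can be done
the job is handed in; nothing more can be done
```

The cartridge with the cut corners and round window is in the drawer pocket, and I handed the job in after about 38 s on the clock; no verdict came back.

**What I did**
- **Slide:** I dragged it about 88 mm straight out of the row with a closed fingertip. The force readings taken during the slide were 5 to 7 N.
- **Placing:** I gripped it by its long sides, turned it half round and lowered it into the pocket. The half turn was needed because joint 6 had reached its range limit; the pocket accepts either way round. It touched down at about 5 N, and I released it slowly.

**Last checks**
- **Seating:** The chip's top lies 15.0 mm above the deck against a thickness of about 14.8 mm. It touched down within 0.1 mm of the expected height, and its top slope is about 0.3° or less.
- **Spares:** The top camera shows both within about 1 mm of where they started, which is within measurement noise.
- **Hand clear:** The gripper is about 0.1 m away with no force on it.

**What disagreed or failed**
- **First two grip tries:** The first put 8.9 N on the tool with the fingers on the chip. In the second the fingertips pressed the tray floor at about 14 N. I corrected both before lifting.
- **First carry:** It stopped halfway at the joint limit.
- **Chip in hand:** Camera readings of its position in the hand differed by 2 to 4 mm, so I aligned it to the brackets within a single close-up view instead.
- **Final view:** The wrist camera's chip outline gave no usable depth. I relied on the plane fit and the top camera, and had no picture views left to confirm the seating by eye.

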